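Sort a pocketful of desk things into charger, pen rest and clip tray

ROBOT

A 7-joint arm with a two-finger parallel gripper is mounted at the origin on a cart in front of the work surface, level with it; the furniture and walls round the work are solid. World frame = base frame: x ahead of the robot, y to its left, z up, the work surface at z = 0. Lengths are in mm, angles in rad, forces in N, time in s.
With the tool pointing down it reaches from about 400 to 875 mm from the base axis. Payload 4.4 kg.
Tool frame: the origin (TCP) lies where the fingers leave the gripper's body, on its centre line; the fingertips stand 73 mm ahead of it and the grasp point (between the pads) lies 54 mm ahead of it; z points along the fingers, y is the line along which they close (so a half turn about z gives the same grasp; the last joint's range is limited). The gripper opens to 85 mm and grips with 20 to 120 N. Pads are 22 mm wide; open, the fingers measure 114 mm over their backs; the gripper's body (76 mm by 85 mm) begins 54 mm behind the grasp point. The pads swing forward as they close: fully open they stand 13 mm farther back than shut.
Start: joints at [1.233, 0.628, 0.038, 1.517, -0.027, 0.996, -0.02], TCP at [174.528, -626.145, 303.913] pointing down, gripper open.
Joint ranges: [-3.06, 3.06], [-0.37, 2.12], [-1.25, 1.32], [0.18, 2.47], [-1.1, 4.24], [0.23, 1.98], [-2.94, 2.94]. Speed limits (rad/s): [2.57, 2.57, 3.14, 3.14, 3.14, 3.14, 3.14].

INTERFACE

Orientations are given as [roll, pitch, yaw] about the fixed x, y, z axes, in that order (R = Rz(yaw) Ry(pitch) Rx(roll)).
In Python, from cell import ctrl gives the robot as it stands.
- The arm moves only by the tool send_rows, never from a script. Its argument "rows" is a list that holds one entry, the list of rows, each a list of 6 numbers: the shift along the tool's x, y, z in cm, then the turn, a rotation vector about the tool's x, y, z in rad. In form: [[[tx, ty, tz, wx, wy, wz], ...]]. A call has 1 to 10 rows; each row is the pose to reach, as a shift and turn from the pose commanded when the call began, along the tool's axes at that moment; what a row does not reach only later rows make up. A row lasts 1/10 s, in which the tool goes at most 50 mm and 8.59 degrees, less where a joint would pass 70% of its speed; a pose out of reach is approached as far as the arm can. A call with a gripper value outside its range is refused whole. "grip" is the closure in counts, from 0 (fully open) to 255 (shut), set as the call begins (left out, the last holds). The fingers move at their own pace and stop on an object; the grip force is fixed at half the most. Time passes only in rows, so rows that repeat a pose let the fingers close. It gives the time, the measured TCP pose, the force, the opening and the grip force at its end, in the units of the state.
- ctrl.read_state(): the state, without advancing time (a new reading comes with each control period).
- ctrl.get_image(name): name is "scene" or "side" or "wrist"; returns a dict with "pixels" (420x560x3 uint8, red, green, blue), "fx", "fy", "cx", "cy" (pixels), "D" ([k1, k2, p1, p2, k3] as OpenCV has them; the pictures are not rectified), "extrinsics" (4x4, takes a point from camera to world coordinates); the wrist camera has in their place "mount" (4x4, takes a point from camera to tool coordinates, whose origin is the TCP and whose axes are the flange's). Camera axes: x right, y up, looking along -z (the intrinsics and any distortion apply to the point x, -y, -z); pixel columns grow to the right and rows downward; lengths in mm; the calibration is good to about 2 mm. A picture is of the moment at which its call begins: read the wrist's pose just before it. There is no depth.
- ctrl.finish_job(): hands the job in; it is judged then, once.
The state is a dict: "clock": time; "qpos": joint angles; "qd": joint speeds; "tau": joint torques, N m; "eef_pos": TCP position; "tool_rot": TCP orientation; "force": force on the tool from outside, world axes, zero at the start; "torque": the same for the moment, N m; "width": finger opening in mm; "gripper_force": force on a finger pad.
Only numpy, scipy, OpenCV 4.12 (cv2) and the standard library are available. Lean on these libraries where they do the work, as an engineer would, in place of code of your own. Each camera call takes 0.05 s, during which the arm holds its last target. There are 200 camera calls.

TASK

Sort the handful lying loose at the front of the desk: put each of the two rechargeable cells into a bay of its own in the charger, its plus end (black band) towards the charger's head with the lamps, right down in the bay; lay the marker and the ballpen each in a free groove of the wooden pen rest, across both rails; and stand the loose binder clip on the floor of the clip tray. Leave the eraser and the memory stick where they lie.

Things in the scene. Friction and masses are not known exactly. Their poses are not given: they have to be found in the camera images.
- cell_1: First rechargeable AA cell: white cylinder 14.4 mm across, 50 mm long, lying on the desk, any way round; black band 10 mm wide and small steel nub at its plus end. Origin at the middle of its axis (7.2 mm above the desk); x axis along the cell to the plus end.
- cell_2: Second rechargeable AA cell: white cylinder 14.4 mm across, 50 mm long, lying on the desk, any way round; black band 10 mm wide and small steel nub at its plus end. Origin at the middle of its axis (7.2 mm above the desk); x axis along the cell to the plus end. The two cells are alike and may go into either bay.
- marker: white marker pen with a black cap, 135 mm long, 17 mm wide and 16 mm high, lying flat. Origin at the centre of its underside; its y axis runs along the pen, z up.
- ballpen: slim green ballpen, 145 mm long, 12 mm wide and 9 mm high, lying flat. Origin at the centre of its underside; its y axis runs along the pen, z up.
- binder_clip: the loose black binder clip, standing on its back on the desk: body a prism 31 mm long, 18 mm wide at its foot and 16 mm high, with two wire handles up to 37 mm. The body's length runs 75 degrees from its x axis towards its y axis; pinch it by the two flat ends (31 mm apart). Origin at the centre of its underside, z up.
- eraser: bystander: blue and white eraser, 43 x 53 x 12 mm, lying loose among the handful; must stay. Origin at the centre of its underside.
- memory_stick: bystander: black memory stick, 45 x 39 x 8 mm, lying loose among the handful; must stay. Origin at the centre of its underside.
- charger: smooth grey charger, fixed, 104 x 92 mm. Origin at z 0; +x to its head (30 mm high, white lamps, plus marks). Bays along x at y = +-21 mm. Cell seats with middle at x -30, z 17 mm, x axis like the charger's. Lower it level with middle at x -33: it pushes back a light black sprung contact (0.2 N), whose tab slopes up to z 41 at the tail and which slides it home. Open beside (z 10) for x -50 to -15.
- pen_rest: wooden pen rest, fixed, 112 (x) by 136 mm (y): 8 mm base, two notched rails along y at x = +-40 mm, tops at z 34 mm. Grooves along x at y = -40, 0, +40 mm, 14 mm wide flat bottom at z 21 mm, sides at 45 degrees; that at y = +40 already holds a fineliner. Open for fingers between the rails. A pen lies with its y axis along the rest's x, middle near x = 0. Origin on the desk under its centre.
- clip_tray: shallow wooden tray, fixed, 106 (x) by 150 mm (y), 13 mm high, walls 4 mm, floor at z 4 mm. A second binder clip already stands in it at about y = +48 mm; the rest of the floor is free. Origin on the desk under its centre.
Things that resemble listed ones, but are neither listed nor needed, are in the scene too. Several things have the shape of the binder_clip; the one meant has the colours described above. What is shaped like the marker but purple is not meant.

How it is judged (in metres and radians):
At the end, for the whole second after the job is handed in: Each cell in its own bay, plus end to the head: within 6 mm sideways, -12/+4 mm lengthwise, 4.5 mm in height, 0.2 rad. Marker and ballpen each down in a free groove: within 10 mm sideways and in height, 30 mm lengthwise, 0.2 rad. Loose clip upright (0.25 rad) on the tray floor. All at rest (((x of cell_1 in the frame of charger between -0.042 and -0.026 m and y of cell_1 in the frame of charger between -0.027 and -0.015 m and z of cell_1 in the frame of charger between 0.012 and 0.0215 m) or (x of cell_1 in the frame of charger between -0.042 and -0.026 m and y of cell_1 in the frame of charger between 0.015 and 0.027 m and z of cell_1 in the frame of charger between 0.012 and 0.0215 m)) and angle between the x axis of each of cell_1, cell_2 and the x axis of charger, either way round below 0.2 rad and x of charger in the frame of cell_1 above 0.015 m and ((x of cell_2 in the frame of charger between -0.042 and -0.026 m and y of cell_2 in the frame of charger between -0.027 and -0.015 m and z of cell_2 in the frame of charger between 0.012 and 0.0215 m) or (x of cell_2 in the frame of charger between -0.042 and -0.026 m and y of cell_2 in the frame of charger between 0.015 and 0.027 m and z of cell_2 in the frame of charger between 0.012 and 0.0215 m)) and x of charger in the frame of cell_2 above 0.015 m and (y of marker in the frame of pen_rest between -0.05 and -0.03 m or y of marker in the frame of pen_rest between -0.01 and 0.01 m) and angle between the y axis of each of marker, ballpen and the x axis of pen_rest, either way round below 0.2 rad and x of marker in the frame of pen_rest between -0.03 and 0.03 m and z of marker in the frame of pen_rest between 0.012 and 0.032 m and (y of ballpen in the frame of pen_rest between -0.05 and -0.03 m or y of ballpen in the frame of pen_rest between -0.01 and 0.01 m) and x of ballpen in the frame of pen_rest between -0.03 and 0.03 m and z of ballpen in the frame of pen_rest between 0.012 and 0.032 m and x of binder_clip in the frame of clip_tray between -0.042 and 0.042 m and y of binder_clip in the frame of clip_tray between -0.064 and 0.064 m and z of binder_clip in the frame of clip_tray between -0.003 and 0.012 m and angle between binder_clip's own z axis and vertical below 0.25 rad and linear speed of each of cell_1, cell_2, marker, ballpen, binder_clip below 0.02 m/s); the robot touches nothing.
It fails at once if the eraser is moved by more than 25 mm (distance of eraser from where it was at the start of the episode above 0.025 m).
It fails at once if the memory stick is moved by more than 25 mm (distance of memory_stick from where it was at the start of the episode above 0.025 m).
It also fails if it takes over 112 s, if anything falls off the work surface, if the arm or the gripper's body presses on something with over 40 N, if the wrist force passes 120 N, or if a joint passes its speed limit or range.

## Working session

There is one attempt and no reset: what is moved stays moved. The work goes in short steps, Python scripts to look and compute and a tool call to move; the robot and the scene stay as the last step left them, time stands still between calls to the robot, and variables do not carry over. Pictures are saved under pics/ and viewed, at most 17 in all, crops included, and the job is handed in when it is done.

Besides the shell and the picture viewer there is one more tool, called after "Emit:" as name([rows], argument=value, ...), one row to a line, values as JSON. send_rows: Moves the arm, as the interface text tells. Its arguments: {"type":"object","properties":{"rows":{"type":"array","items":{"type":"array","items":{"type":"array","items":{"type":"number"}}}},"grip":{"type":"number"}},"required":["rows"]}

```bash
ls; mkdir -p pics; python3 - <<'E'
from cell import ctrl
import cv2,numpy as np
s=ctrl.read_state();print(s)
for n in ("scene","side","wrist"):
    d=ctrl.get_image(n)
    cv2.imwrite(f"pics/{n}0.png",cv2.resize(d["pixels"][:,:,::-1],(800,600),interpolation=cv2.INTER_CUBIC) )
    print(n,{k:v for k,v in d.items() if k!="pixels"})
E
```

```text
pics
{'clock': 0.0, 'qpos': array([ 1.23323899,  0.6293459 ,  0.03845748,  1.51839977, -0.02695799,
        0.99629355, -0.019973  ]), 'qd': array([-7.07930018e-05,  1.88865280e-03, -2.34725142e-04, -2.75034042e-04,
        9.60534759e-05,  2.30846039e-04, -6.52651747e-04]), 'tau': array([ 5.60516746e-04, -5.63387203e+01,  1.22610312e+00, -1.93436569e+01,
        1.09463718e-02,  1.06313929e-02, -1.81151512e-05]), 'eef_pos': array([ 174.35290911, -625.65963735,  302.97924541]), 'tool_rot': array([-3.13966559e+00,  7.04299187e-05,  2.71793990e-01]), 'force': array([-0.68752602, -0.73938874,  0.35757515]), 'torque': array([-0.00482862, -0.02125922,  0.02999848]), 'gripper_force': 0.0, 'width': 85.35482162218443}
scene {'fx': 432.15644029342764, 'fy': 432.15644029342764, 'cx': 278.37935778705213, 'cy': 206.7254879473268, 'D': array([-0.12512418,  0.        ,  0.        ,  0.        ,  0.        ]), 'extrinsics': array([[-5.87580179e-01,  5.81622549e-01, -5.62551992e-01,
        -1.01550835e+02],
       [-8.09145479e-01, -4.27282751e-01,  4.03377049e-01,
         4.96814534e+02],
       
[... 544 characters left out ...]
1211051e-03,  9.30867742e-01,  3.65349014e-01,
         3.75397653e+02],
       [ 0.00000000e+00,  0.00000000e+00,  0.00000000e+00,
         1.00000000e+00]])}
wrist {'fx': 292.01334308330286, 'fy': 292.01334308330286, 'cx': 280.24560533215055, 'cy': 212.88925295258963, 'D': array([-0.04667738,  0.        ,  0.        ,  0.        ,  0.        ]), 'mount': array([[-9.49519924e-05,  9.60502236e-01,  2.78272249e-01,
         7.00824708e+01],
       [ 9.99999631e-01, -1.46389049e-04,  8.46505417e-04,
        -6.92343864e-01],
       [ 8.53806356e-04,  2.78272227e-01, -9.60501868e-01,
        -6.93385288e+01],
       [ 0.00000000e+00,  0.00000000e+00,  0.00000000e+00,
         1.00000000e+00]])}
```

View pics/scene0.png

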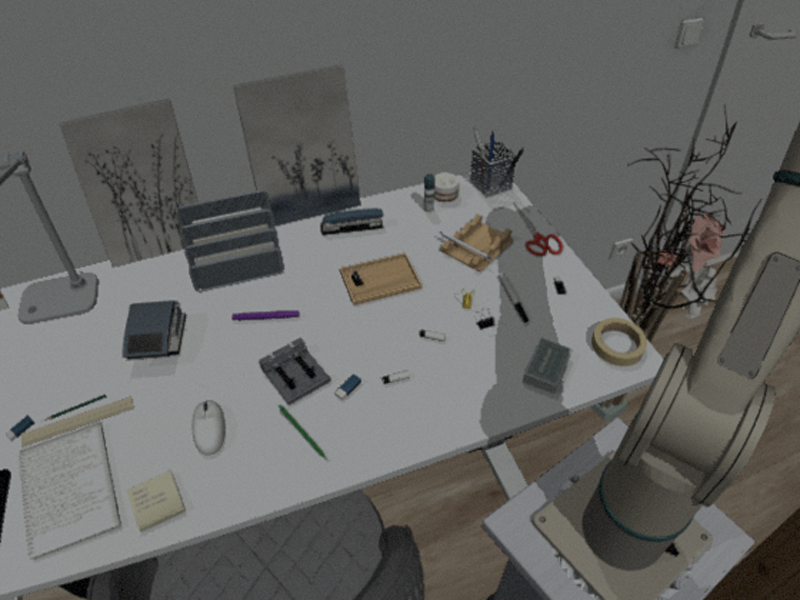

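View pics/side0.png

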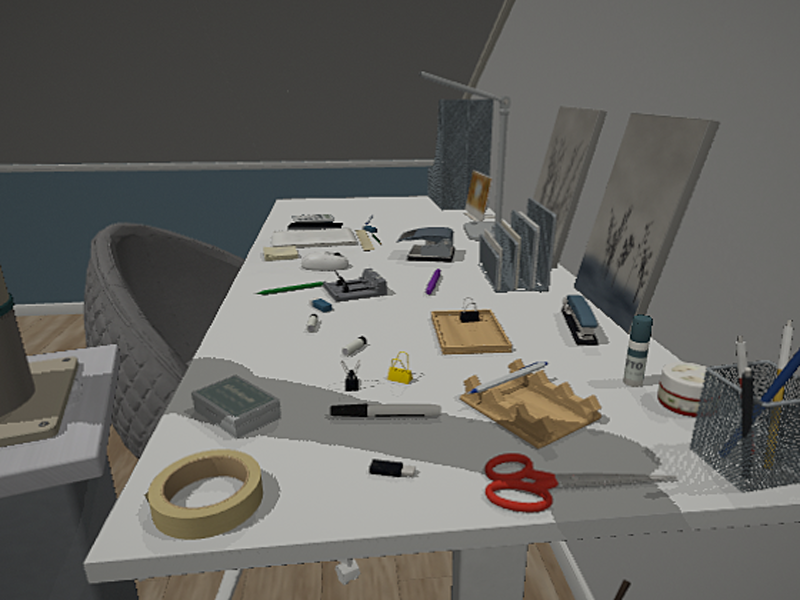

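The scene view shows (800 px scale) cells at (432,336) and (396,377), marker (514,298), ballpen (303,432), black clip (485,320), charger (295,370), rest (476,243), tray (380,278), eraser (348,386) and stick (560,286). The side view agrees.

```bash
cat > h.py <<'E'
import numpy as np,cv2
from scipy.spatial.transform import Rotation as R
from cell import ctrl
def shot(n):
    s=ctrl.read_state(); d=ctrl.get_image(n)
    if n=="wrist":
        T=np.eye(4);T[:3,:3]=R.from_euler('xyz',s['tool_rot']).as_matrix();T[:3,3]=s['eef_pos']
        d['extrinsics']=T@d['mount']
    d['K']=np.array([[d['fx'],0,d['cx']],[0,d['fy'],d['cy']],[0,0,1]])
    return d
def pt(d,uv,z):
    u=cv2.undistortPoints(np.array(uv,float).reshape(-1,1,2),d['K'],d['D']).reshape(-1,2)
    r=np.c_[u[:,0],-u[:,1],-np.ones(len(u))]@d['extrinsics'][:3,:3].T
    c=d['extrinsics'][:3,3]; return c+r*((z-c[2])/r[:,2])[:,None]
def px(d,P):
    E=np.linalg.inv(d['extrinsics']);p=np.atleast_2d(P)@E[:3,:3].T+E[:3,3];p=p*[1,-1,-1]
    return cv2.projectPoints(p,np.zeros(3),np.zeros(3),d['K'],d['D'])[0].reshape(-1,2)
def rows(P,yaw):
    "shift (cm, tool axes) and turn from present pose to TCP P, tool down with yaw"
    s=ctrl.read_state();A=R.from_euler('xyz',s['tool_rot']);B=R.from_euler('xyz',[np.pi,0,yaw])
    t=A.inv().apply(np.array(P)-s['eef_pos'])/10; w=(A.inv()*B).as_rotvec()
    print('clock',round(s['clock'],1),'TCP',s['eef_pos'].round(1),'row',t.round(2),w.round(3))
E
python3 - <<'E'
from h import *
d=shot("scene");k=.7
for n,u,z in [("c1",(432,336),7),("c2",(396,377),7),("marker",(514,298),8),("pen",(303,432),5),("pen tip",(280,407),5),("penend",(326,458),5),("clip",(485,322),8),("charger",(295,370),15),("rest",(476,243),20),("tray",(380,278),8),("eraser",(348,386),6),("stick",(560,286),4)]:
    print(n,pt(d,(u[0]*k,u[1]*k),z)[0].round(0))
E
```

```text
c1 [486.  -5.   7.]
c2 [448. 108.   7.]
marker [ 465. -203.    8.]
pen [448. 305.   5.]
pen tip [517. 313.   5.]
penend [382. 299.   5.]
clip [ 451. -112.    8.]
charger [565. 253.  15.]
rest [ 631. -243.   20.]
tray [676. -15.   8.]
eraser [483. 190.   6.]
stick [ 435. -310.    4.]
```

```bash
python3 - <<'E'
from h import *
rows([510,-130,330],0)
E
```

```text
clock 0.2 TCP [ 174.5 -625.9  303.3] row [ 45.63 -38.76  -2.62] [-0.001  0.     0.272]
```

Emit:
send_rows([
  [[45.6,-38.7,-2.6,0,0,0.272],[45.6,-38.7,-2.6,0,0,0.272],[45.6,-38.7,-2.6,0,0,0.272],[45.6,-38.7,-2.6,0,0,0.272],[45.6,-38.7,-2.6,0,0,0.272],[45.6,-38.7,-2.6,0,0,0.272],[45.6,-38.7,-2.6,0,0,0.272],[45.6,-38.7,-2.6,0,0,0.272],[45.6,-38.7,-2.6,0,0,0.272],[45.6,-38.7,-2.6,0,0,0.272]],
])

```text
clock: 1.2
eef_pos: [455.4, -210.7, 325.9]
tool_rot: [3.141, -0.0, -0.0]
force: [0.8, -1.6, -0.5]
width: 85.6
gripper_force: 0.0
```

```bash
python3 - <<'E'
from h import *
rows([510,-130,330],0)
E
```

```text
clock 1.2 TCP [ 455.4 -210.7  325.9] row [ 5.45 -8.07 -0.41] [ 0. -0. -0.]
```

Emit:
send_rows([
  [[5.4,-8,-0.4,0,0,0],[5.4,-8,-0.4,0,0,0],[5.4,-8,-0.4,0,0,0],[5.4,-8,-0.4,0,0,0]],
])

```text
clock: 1.6
eef_pos: [509.0, -131.4, 329.4]
tool_rot: [3.142, 0.0, 0.003]
force: [-0.5, -0.7, 0.0]
width: 85.3
gripper_force: 0.0
```

```bash
cat > snap.py <<'E'
import sys,pickle
from h import *
d=shot("wrist");pickle.dump(d,open(f"pics/{sys.argv[1]}.pkl","wb"))
im=cv2.resize(d["pixels"][:,:,::-1],(800,600),interpolation=cv2.INTER_CUBIC)
cv2.imwrite(f"pics/{sys.argv[1]}.png",cv2.convertScaleAbs(im,alpha=1.3))
print(ctrl.read_state()['eef_pos'],ctrl.read_state()['clock'])
E
python3 snap.py w1
```

```text
[ 508.18877888 -132.96523972  329.40590933] 1.65
```

Emit:
send_rows([
  [[0,-30,0,0,0,0],[0,-30,0,0,0,0],[0,-30,0,0,0,0],[0,-30,0,0,0,0],[0,-30,0,0,0,0],[0,-30,0,0,0,0],[0,-30,0,0,0,0],[0,-30,0,0,0,0],[0,-30,0,0,0,0],[0,-30,0,0,0,0]],
])

```text
clock: 2.65
eef_pos: [509.1, 164.8, 329.7]
tool_rot: [3.14, -0.0, -0.004]
force: [-0.4, -0.0, 0.3]
width: 85.5
gripper_force: 0.0
```

```bash
python3 snap.py w2
```

```text
[509.05401505 165.16238838 329.70081469] 2.7
```

View pics/w1.png

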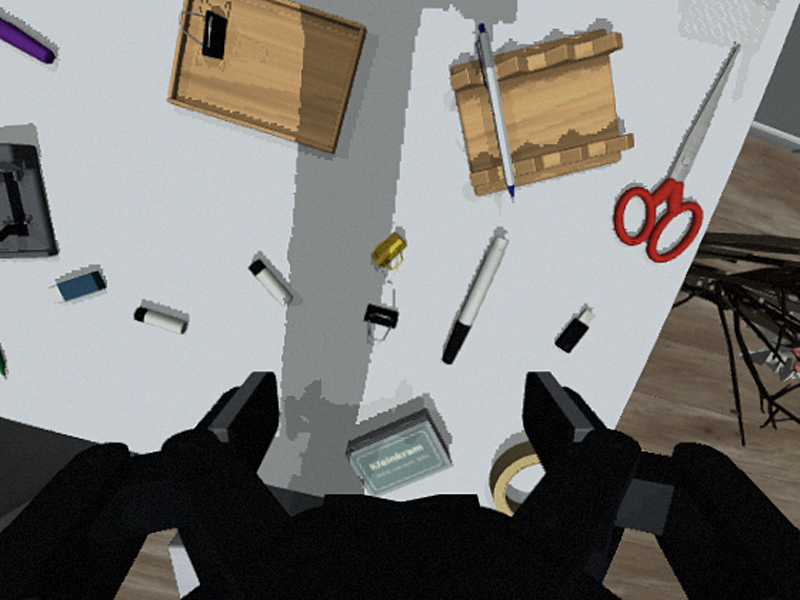

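View pics/w2.png

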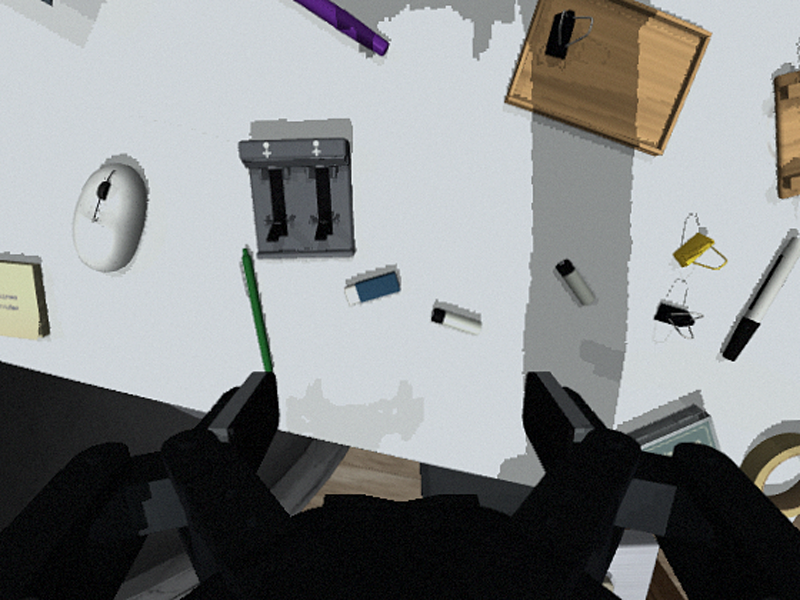

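Both wrist views are clear. In w2 the charger head points up, with bays near u=277 and 325; cells at (574,282) and (456,320), ballpen (257,310). In w1 the marker runs (500,235)–(448,360), the black clip is at (382,316), the rest around (543,110) and the tray around (266,70).

```bash
python3 - <<'E'
from h import *
import pickle
D={n:pickle.load(open(f"pics/{n}.pkl","rb")) for n in("w1","w2")}
k=.7
def blob(n,box,f,lab,z):
    d=D[n];x0,y0,x1,y1=[int(v*k) for v in box]
    im=d['pixels'][y0:y1,x0:x1].astype(int);m=f(im).astype(np.uint8)
    _,L,S,C=cv2.connectedComponentsWithStats(m);i=1+S[1:,4].argmax()
    ys,xs=np.nonzero(L==i);P=pt(d,np.c_[xs+x0,ys+y0],z)[:,:2]
    c,sz,a=cv2.minAreaRect(P.astype(np.float32));w,v=np.linalg.eigh(np.cov(P.T))
    print(n,lab,'N',S[i,4],'mean',P.mean(0).round(1),'rect',np.round(c,1),np.round(sz,1),round(a,1),'axis deg',np.degrees(np.arctan2(*v[::-1,1])).round(1))
dark=lambda t:lambda im:im.max(2)<t
for n,b in (("w1",(244,252,296,308)),("w2",(550,252,600,310))): blob(n,b,dark(60),"c1band",7)
for n,b in (("w1",(128,300,192,338)),("w2",(425,300,488,340))): blob(n,b,dark(60),"c2band",7)
blob("w1",(436,318,480,368),dark(60),"cap",8);blob("w2",(715,300,770,364),dark(60),"cap",8)
g=lambda im:(im[:,:,1]>im[:,:,0]+20)&(im[:,:,1]>im[:,:,2]+15)
blob("w2",(236,240,280,372),g,"pen",5)
blob("w1",(360,300,405,328),dark(60),"clip",8);blob("w2",(650,298,695,330),dark(60),"clip",8)
def P(n,z,*uv): print(n,[list(p[:2].round(0)) for p in pt(D[n],np.array(uv)*k,z)],z)
print("c ends");P("w2",7,(562,262),(588,302));P("w1",7,(255,261),(289,301));P("w2",7,(434,313),(480,326));P("w1",7,(137,313),(186,326))
print("marker tip,cap");P("w1",8,(501,235),(448,361))
print("charger head top");P("w2",30,(240,143),(350,139));print("tail");P("w2",8,(257,256),(355,254));P("w1",0,(57,255))
print("tray rim");P("w1",13,(366,22),(335,152),(169,101));P("w2",13,(541,-2),(710,36),(660,155),(507,102))
print("rest rails top: low-left,low-right,up-left,up-right");P("w1",21,(472,180),(628,141),(451,72),(616,38));P("w1",34,(475,182),(632,142))
print("fineliner");P("w1",30,(482,27),(512,197));print("eraser");P("w2",6,(372,287));print("stick");P("w1",4,(573,331))
print("tray clip");P("w1",15,(213,35))
E
```

```text
w1 c1band N 77 mean [502.5   7. ] rect [502.7   7.3] [10.9 14.3] 30.8 axis deg 124.0
w2 c1band N 122 mean [499.9   6.8] rect [496.9   3.3] [27.5 14.6] 39.4 axis deg -160.4
w1 c2band N 68 mean [454.8 130.6] rect [455.  130.6] [ 9.9 17.3] 56.3 axis deg 137.7
w2 c2band N 79 mean [454.1 128.5] rect [454.  128.3] [12.  13.8] 80.1 axis deg 160.8
w1 cap N 286 mean [ 426.9 -185.2] rect [ 426.4 -184.2] [15.6 46.9] 67.1 axis deg 160.4
w2 cap N 404 mean [ 430.8 -185.8] rect [ 435.4 -188.3] [22.3 64.9] 67.8 axis deg 165.2
w2 pen N 468 mean [458.9 308.8] rect [457.4 308.5] [127.1   8.2] 5.1 axis deg -174.8
w1 clip N 253 mean [ 453.8 -111.2] rect [ 453.8 -111.6] [31.4 17.5] 75.3 axis deg 74.9
w2 clip N 283 mean [ 452.6 -108.6] rect [ 452.3 -111.1] [42.9 17.8] 74.3 axis deg 71.7
c ends
w2 [[np.float64(507.0), np.float64(10.0)], [np.float64(467.0), np.float64(-20.0)]] 7
w1 [[np.float64(508.0), np.float64(8.0)], [np.float64(468.0), np.float64(-22.0)]] 7
w2 [[np.float64(456.0), np.float64(132.0)], [np.float64(442.0), np.float64(86.0)]] 7
w1 [[np.float64(455.0), np.float64(134.0)], [np.float64(442.0), 
[... 538 characters left out ...]
.0)], [np.float64(703.0), np.float64(-98.0)], [np.float64(605.0), np.float64(-67.0)], [np.float64(647.0), np.float64(73.0)]] 13
rest rails top: low-left,low-right,up-left,up-right
w1 [[np.float64(582.0), np.float64(-193.0)], [np.float64(616.0), np.float64(-327.0)], [np.float64(668.0), np.float64(-172.0)], [np.float64(697.0), np.float64(-307.0)]] 21
w1 [[np.float64(580.0), np.float64(-193.0)], [np.float64(614.0), np.float64(-324.0)]] 34
fineliner
w1 [[np.float64(699.0), np.float64(-194.0)], [np.float64(568.0), np.float64(-227.0)]] 30
eraser
w2 [[np.float64(482.0), np.float64(193.0)]] 6
stick
w1 [[np.float64(436.0), np.float64(-306.0)]] 4
tray clip
w1 [[np.float64(699.0), np.float64(25.0)]] 15
```

```bash
python3 - <<'E'
from h import *
import pickle
print(ctrl.read_state()['qpos'].round(2))
rows([449,109.3,130],1.293)
d=pickle.load(open("pics/w2.pkl","rb"))
for z in(0,17,30):print(z,pt(d,np.array([(277,175),(279,240),(325,172),(323,236),(267,149),(317,149)])*.7,z)[:,:2].round(1).tolist())
im=d['pixels'][80:190,150:265][:,:,::-1]
cv2.imwrite("pics/ch.png",cv2.convertScaleAbs(cv2.resize(im,None,fx=5,fy=5,interpolation=cv2.INTER_CUBIC),alpha=1.8))
E
```

```text
[-0.37  0.43  0.01  1.81 -0.    0.9  -1.94]
clock 2.7 TCP [509.1 165.2 329.7] row [-5.98  5.59 19.97] [ 1.000e-03  0.000e+00 -1.297e+00]
0 [[587.7, 278.5], [527.8, 281.4], [589.8, 234.0], [531.3, 238.9], [610.6, 285.9], [610.0, 240.2]]
17 [[587.3, 273.6], [530.0, 276.4], [589.4, 231.0], [533.3, 235.7], [609.2, 280.7], [608.7, 237.0]]
30 [[587.0, 269.9], [531.7, 272.6], [589.0, 228.8], [534.9, 233.3], [608.2, 276.8], [607.6, 234.6]]
```

View pics/ch.png

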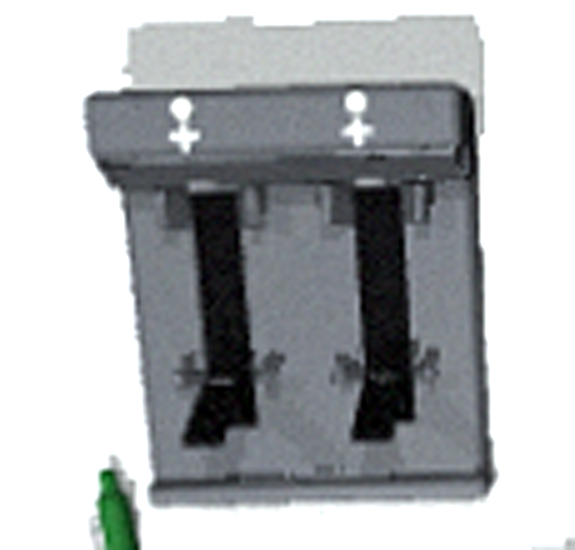

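The crop shows the charger upright: plus marks at (185,135) and (357,130), bays' black contacts at x≈220 and 385, tail edge at y≈490. Now cell 2.

Emit:
send_rows([
  [[-6,5.6,20,0,0,-1.297],[-6,5.6,20,0,0,-1.297],[-6,5.6,20,0,0,-1.297],[-6,5.6,20,0,0,-1.297],[-6,5.6,20,0,0,-1.297],[-6,5.6,20,0,0,-1.297],[-6,5.6,20,0,0,-1.297],[-6,5.6,20,0,0,-1.297],[-6,5.6,20,0,0,-1.297],[-6,5.6,20,0,0,-1.297]],
], grip=130)

```text
clock: 3.7
eef_pos: [449.1, 110.2, 129.7]
tool_rot: [3.141, -0.0, 1.295]
force: [-1.3, 0.3, 1.4]
width: 41.9
gripper_force: 0.0
```

```bash
python3 snap.py w3; python3 - <<'E'
from h import *
rows([449,109.3,76.5],1.293)
E
```

```text
[449.06481103 110.41272986 129.71425532] 3.75
clock 3.8 TCP [449.1 110.4 129.7] row [-0.11  0.02  5.32] [ 0.  0. -0.]
```

View pics/w3.png

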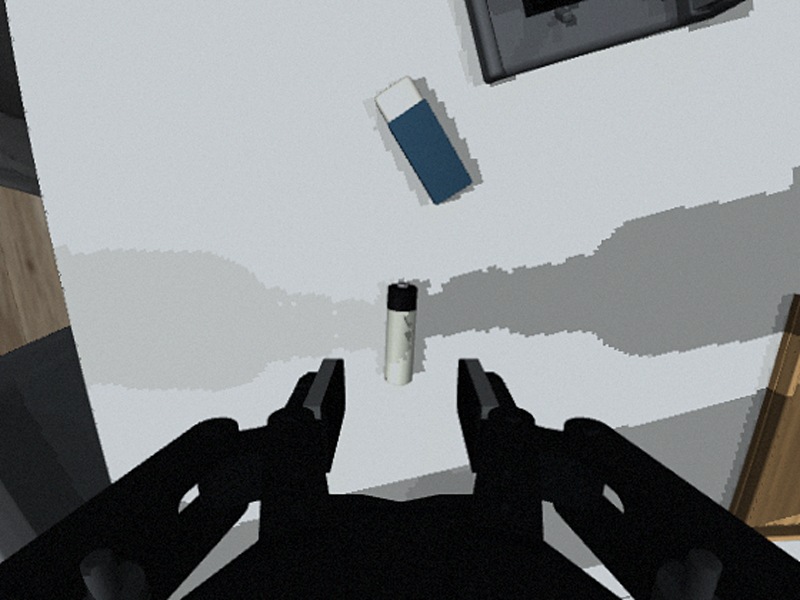

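Cell 2 lies between the open fingers, square to them: band end at (402,285), minus end at (399,383).

```bash
python3 - <<'E'
from h import *
import pickle
d=pickle.load(open("pics/w3.pkl","rb"))
p=pt(d,np.array([(402,284),(399,382)])*.7,7)[:,:2];c=p.mean(0);print(p,c)
q=pt(d,np.array([(402,284),(399,382)])*.7,10)[:,:2];print(q.mean(0))
rows([*c,76.5],1.293)
E
```

```text
[[455.9673915  134.62405404]
 [440.6505181   85.94842409]] [448.3089548  110.28623907]
[448.61439447 111.35163762]
clock 3.8 TCP [449.1 110.4 129.7] row [-0.03 -0.07  5.32] [ 0.  0. -0.]
```

Emit:
send_rows([
  [[0,-0.1,3,0,0,0],[0,-0.1,5.3,0,0,0],[0,-0.1,5.3,0,0,0],[0,-0.1,5.3,0,0,0]],
])

```text
clock: 4.15
eef_pos: [447.8, 111.7, 76.7]
tool_rot: [-3.141, -0.0, 1.295]
force: [0.5, -0.9, 0.5]
width: 41.7
gripper_force: 0.0
```

Emit:
send_rows([
  [[0,0,0,0,0,0],[0,0,0,0,0,0],[0,0,0,0,0,0],[0,0,0,0,0,0],[0,0,0,0,0,0],[0,0,-4,0,0,0],[0,0,-8,0,0,0],[0,0,-8,0,0,0]],
], grip=255)

```text
clock: 4.95
eef_pos: [449.9, 112.7, 161.0]
tool_rot: [3.135, -0.005, 1.296]
force: [0.8, 0.1, -0.6]
width: 10.7
gripper_force: 59.0
```

```bash
python3 - <<'E'
from h import *
rows([532,233.7,150],0.016)
E
```

```text
clock 5.0 TCP [449.9 112.7 161. ] row [13.87  4.61  1.2 ] [ 0.003 -0.009  1.28 ]
```

Emit:
send_rows([
  [[13.9,4.6,1.2,0,0,1.28],[13.9,4.6,1.2,0,0,1.28],[13.9,4.6,1.2,0,0,1.28],[13.9,4.6,1.2,0,0,1.28],[13.9,4.6,1.2,0,0,1.28],[13.9,4.6,1.2,0,0,1.28],[13.9,4.6,1.2,0,0,1.28],[13.9,4.6,1.2,0,0,1.28],[13.9,4.6,1.2,0,0,1.28],[13.9,4.6,1.2,0,0,1.28]],
])

```text
clock: 5.95
eef_pos: [529.5, 233.2, 144.8]
tool_rot: [3.141, -0.001, 0.017]
force: [-0.1, 0.4, 0.1]
width: 11.3
gripper_force: 58.8
```

```bash
python3 snap.py w4; python3 - <<'E'
from h import *
s=ctrl.read_state();print(s['width'],s['tool_rot'])
rows([532,233.7,150],0.016)
E
```

```text
[529.46316708 233.22277376 144.77083204] 6.0
11.153728916815139 [ 3.14141942e+00 -3.20500400e-04  1.87796887e-02]
clock 6.0 TCP [529.5 233.2 144.8] row [ 0.25 -0.04 -0.52] [ 0.    -0.     0.003]
```

View pics/w4.png

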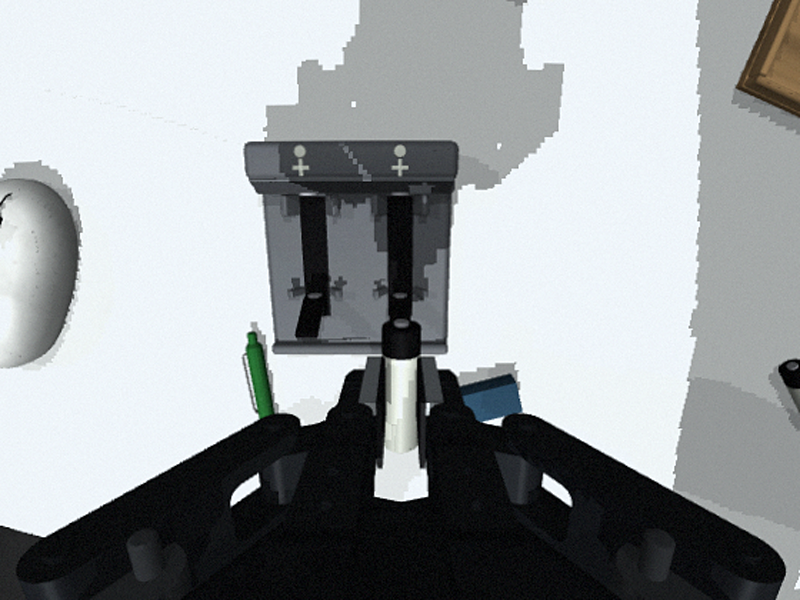

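The cell is held straight (plus face ~(402,323), minus end ~(400,451)); charger bay strip at u=400, tail edge at v≈350.

```bash
python3 - <<'E'
from h import *
import pickle
d=pickle.load(open("pics/w4.pkl","rb"));T=np.array([529.46,233.22,144.77])
for dz in (64,67,70):
    p=pt(d,np.array([(402,326),(400,450)])*.7,T[2]-dz)-T;print(dz,p.round(1)[:,:2].tolist(),np.linalg.norm(p[0]-p[1]).round(1),p.mean(0).round(1))
print("plus",pt(d,np.array([(301,167),(400,167)])*.7,30).round(1)[:,:2].tolist())
print("head rear top",pt(d,np.array([(246,143),(458,143)])*.7,30).round(1)[:,:2].tolist())
print("tail",[pt(d,np.array([(275,352),(446,352)])*.7,z).round(1)[:,:2].tolist() for z in (0,10)])
print("sides low",pt(d,np.array([(264,195),(452,195)])*.7,10).round(1)[:,:2].tolist())
print("strip",pt(d,np.array([(314,200),(400,200),(314,290),(400,290)])*.7,8).round(1)[:,:2].tolist())
E
```

```text
64 [[23.6, 0.5], [-25.3, 0.4]] 48.9 [ -0.9   0.5 -64. ]
67 [[22.6, 0.5], [-27.5, 0.4]] 50.0 [ -2.5   0.4 -67. ]
70 [[21.5, 0.5], [-29.6, 0.3]] 51.1 [ -4.    0.4 -70. ]
plus [[605.7, 277.2], [606.2, 235.4]]
head rear top [[615.2, 300.0], [616.3, 211.4]]
tail [[[508.5, 303.3], [510.2, 208.3]], [[512.8, 300.1], [514.4, 209.6]]]
sides low [[593.4, 300.1], [594.7, 210.5]]
strip [[591.2, 276.6], [591.8, 235.1], [546.5, 278.3], [547.2, 234.4]]
```

Emit:
send_rows([
  [[0.5,-0.05,0,0,0,0],[0.5,-0.05,2,0,0,0],[0.5,-0.05,4,0,0,0],[0.5,-0.05,4,0,0,0],[0.5,-0.05,4,0,0,0]],
])

```text
clock: 6.5
eef_pos: [539.0, 234.6, 108.9]
tool_rot: [-3.138, -0.01, 0.017]
force: [0.1, -1.4, 26.0]
width: 11.3
gripper_force: 74.9
```

```bash
python3 - <<'E'
from h import *
rows([534.5,233.7,88],0.016)
d=shot("side")
u=px(d,[(535,255,25)])[0]; x,y=u.astype(int)
im=d['pixels'][y-45:y+45,x-60:x+60][:,:,::-1]
cv2.imwrite("pics/s1.png",cv2.convertScaleAbs(cv2.resize(im,None,fx=6,fy=6,interpolation=cv2.INTER_CUBIC),alpha=1.6))
E
```

```text
clock 6.5 TCP [539.  234.6 108.9] row [-0.48  0.09  2.09] [-0.004 -0.01   0.001]
```

View pics/s1.png

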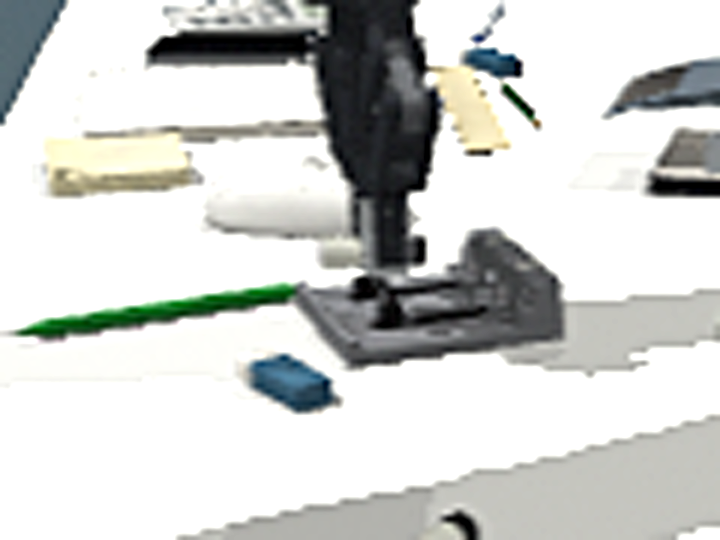

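I misread the charger's origin: the cell met the tab. The side view shows it held at the tail, too far back. Lifting and re-measuring the bay ends.

Emit:
send_rows([
  [[-0.5,0,-4,0,0,0],[-0.5,0,-4,0,0,0],[-0.5,0,-4,0,0,0]],
])

```text
clock: 6.85
eef_pos: [530.5, 233.7, 145.6]
tool_rot: [-3.14, -0.002, 0.017]
force: [-0.4, -0.1, -0.8]
width: 11.3
gripper_force: 71.9
```

```bash
python3 snap.py w5; python3 - <<'E'
from h import *
import pickle
d=pickle.load(open("pics/w4.pkl","rb"))
def p(v,u,*zs): print((u,v),[(z,pt(d,np.array([(u,v)])*.7,z)[0,:2].round(1).tolist()) for z in zs])
p(181,350,30);p(193,350,10,0);p(195,314,8,17);p(215,290,8,17);p(280,290,8,17);p(297,314,8,10);p(336,305,30,41)
d=pickle.load(open("pics/w5.pkl","rb"));im=d['pixels'][60:360,140:400][:,:,::-1]
cv2.imwrite("pics/w5c.png",cv2.convertScaleAbs(cv2.resize(im,(520,600),interpolation=cv2.INTER_CUBIC),alpha=1.6))
E
```

```text
[529.86887972 233.42014813 144.5765877 ] 6.9
(350, 181) [(30, [600.2, 256.5])]
(350, 193) [(10, [594.8, 258.9]), (0, [594.6, 260.1])]
(314, 195) [(8, [593.6, 276.5]), (17, [593.8, 274.7])]
(290, 215) [(8, [584.0, 288.6]), (17, [584.6, 286.3])]
(290, 280) [(8, [551.5, 290.3]), (17, [553.6, 287.9])]
(314, 297) [(8, [542.8, 278.5]), (10, [543.3, 278.0])]
(305, 336) [(30, [529.7, 278.9]), (41, [533.8, 276.3])]
```

View pics/w5c.png

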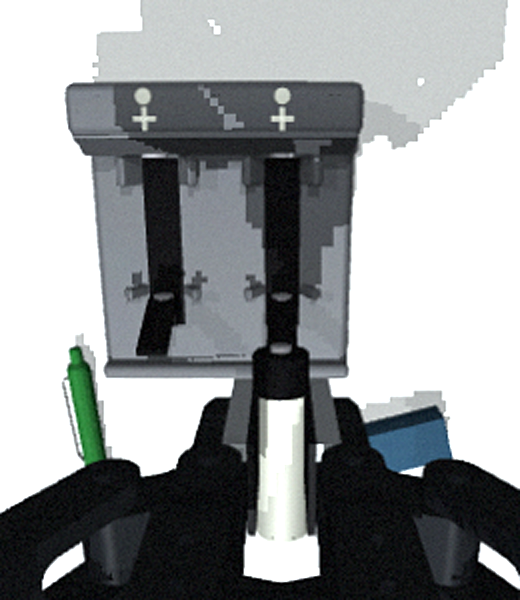

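```bash
python3 - <<'E'
from h import *
import pickle
for n,uv in (("w4",[(281.4,228),(280,315)]),("w5",[(281.5,234.5),(281.5,328.5)])):
  d=pickle.load(open(f"pics/{n}.pkl","rb"))
  im=d['pixels'][:,276:287].max(2).mean(1); print(n,im[215:340:2].astype(int).tolist())
  T=np.array([529.46,233.22,144.77]) if n=="w4" else np.array([529.87,233.42,144.58])
  for dz in (58,61,64,67,70):
    p=pt(d,np.array(uv),T[2]-dz)-T;print(dz,p.round(1)[:,:2].tolist(),np.linalg.norm(p[0]-p[1]).round(1))
E
```

```text
w4 [6, 7, 5, 7, 27, 53, 77, 21, 5, 13, 16, 15, 16, 17, 17, 16, 17, 16, 56, 195, 190, 186, 185, 185, 185, 185, 182, 182, 182, 182, 182, 182, 173, 173, 173, 173, 173, 173, 174, 168, 167, 164, 164, 164, 165, 163, 163, 163, 163, 162, 163, 174, 177, 176, 177, 176, 176, 177, 177, 178, 176, 179, 178]
58 [[25.8, 0.6], [-21.0, 0.5]] 46.8
61 [[24.7, 0.6], [-23.2, 0.4]] 47.9
64 [[23.7, 0.5], [-25.3, 0.4]] 49.0
67 [[22.7, 0.5], [-27.5, 0.4]] 50.1
70 [[21.6, 0.5], [-29.6, 0.3]] 51.2
w5 [7, 5, 7, 6, 8, 6, 5, 7, 20, 58, 77, 9, 7, 13, 13, 14, 13, 15, 14, 13, 14, 14, 11, 187, 183, 183, 179, 179, 180, 178, 178, 178, 178, 179, 178, 179, 179, 179, 179, 169, 170, 161, 162, 163, 162, 163, 162, 158, 159, 160, 159, 160, 160, 160, 159, 160, 161, 154, 171, 176, 177, 179, 178]
58 [[22.9, 0.9], [-29.2, -0.1]] 52.1
61 [[21.8, 0.9], [-31.5, -0.1]] 53.4
64 [[20.7, 0.8], [-33.9, -0.2]] 54.6
67 [[19.6, 0.8], [-36.2, -0.2]] 55.8
70 [[18.5, 0.8], [-38.5, -0.3]] 57.0
```

The press slid and tilted the cell in the fingers. I'll set it down on free desk and regrasp.

Emit:
send_rows([
  [[-3,5,0,0,0,0],[-6,9.5,0,0,0,0],[-7.5,12.3,1,0,0,0],[-7.5,12.3,4,0,0,0],[-7.5,12.3,5,0,0,0],[-7.5,12.3,5.5,0,0,0],[-7.5,12.3,6,0,0,0],[-7.5,12.3,6.4,0,0,0],[-7.5,12.3,6.4,0,0,0]],
])

```text
clock: 7.8
eef_pos: [457.0, 110.3, 79.7]
tool_rot: [-3.141, 0.001, 0.019]
force: [0.5, -0.1, -0.5]
width: 11.0
gripper_force: 71.9
```

Emit:
send_rows([
  [[0,0,0,0,0,0],[0,0,0,0,0,0],[0,0,0,0,0,0],[0,0,-3,0,0,0],[0,0,-5,0,0,0],[0,0,-5,0,0,0]],
], grip=130)

```text
clock: 8.4
eef_pos: [458.0, 109.8, 132.8]
tool_rot: [-3.14, -0.004, 0.017]
force: [-0.1, 0.2, -0.6]
width: 41.7
gripper_force: 0.0
```

```bash
python3 snap.py w6; python3 - <<'E'
from h import *
import pickle
d=pickle.load(open("pics/w6.pkl","rb"))
im=d['pixels'][170:300,200:380];cv2.imwrite("pics/w6c.png",cv2.convertScaleAbs(cv2.resize(im[:,:,::-1],None,fx=4,fy=4,interpolation=cv2.INTER_CUBIC),alpha=1.3))
E
```

```text
[457.49446846 109.53593652 131.74479738] 8.45
```

View pics/w6c.png

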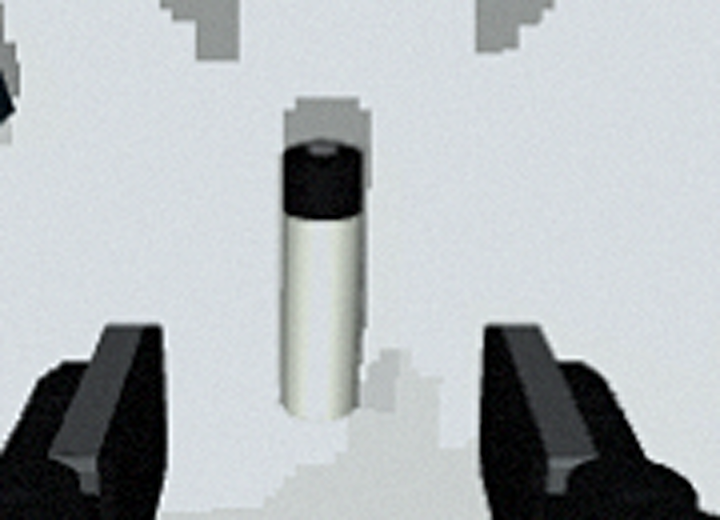

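```bash
python3 - <<'E'
from h import *
import pickle
d=pickle.load(open("pics/w6.pkl","rb"))
p=pt(d,[(280.6,206.2),(280,273)],7)[:,:2];c=p.mean(0);print(p,c,np.degrees(np.arctan2(*(p[0]-p[1])[::-1])))
rows([*c,77.5],0.017)
E
```

```text
[[476.69122758 110.79168712]
 [425.56704782 110.37483696]] [451.1291377  110.58326204] 0.4671610573177608
clock 8.4 TCP [457.5 109.5 131.7] row [-0.65 -0.11  5.42] [-0.001 -0.003 -0.001]
```

Emit:
send_rows([
  [[-0.65,-0.1,3,0,0,0],[-0.65,-0.1,5.4,0,0,0],[-0.65,-0.1,5.4,0,0,0],[-0.65,-0.1,5.4,0,0,0]],
])

```text
clock: 8.85
eef_pos: [449.9, 110.6, 76.1]
tool_rot: [-3.141, 0.001, 0.017]
force: [0.7, 0.3, 0.1]
width: 41.8
gripper_force: 0.0
```

Emit:
send_rows([
  [[0,0,0,0,0,0],[0,0,0,0,0,0],[0,0,0,0,0,0],[0,0,0,0,0,0],[0,0,-4,0,0,0],[3,-3.3,-7,0,0,0],[6,-6.6,-7,0,0,0],[9,-10,-7,0,0,0],[11.5,-12.4,-7,0,0,0],[11.5,-12.4,-7,0,0,0]],
], grip=255)

```text
clock: 9.85
eef_pos: [566.0, 241.0, 147.6]
tool_rot: [-3.135, -0.005, 0.019]
force: [-0.7, -0.2, -0.1]
width: 11.2
gripper_force: 59.0
```

Emit:
send_rows([
  [[0,0,0,0,0,0],[0,0,0,0,0,0]],
])

```text
clock: 10.05
eef_pos: [562.1, 234.7, 146.3]
tool_rot: [3.14, 0.002, 0.016]
force: [0.8, -0.0, 0.4]
width: 11.0
gripper_force: 59.0
```

```bash
python3 snap.py w7; python3 - <<'E'
from h import *
import pickle
d=pickle.load(open("pics/w7.pkl","rb"))
im=d['pixels'][70:330,150:400];cv2.imwrite("pics/w7c.png",cv2.convertScaleAbs(cv2.resize(im[:,:,::-1],None,fx=2.3,fy=2.3,interpolation=cv2.INTER_CUBIC),alpha=1.5))
col=d['pixels'][:,276:287].max(2).mean(1);print(list(enumerate(col.astype(int)))[205:330:1])
E
```

```text
[562.23101478 234.61257814 146.44308435] 10.1
[(205, np.int64(14)), (206, np.int64(17)), (207, np.int64(16)), (208, np.int64(17)), (209, np.int64(18)), (210, np.int64(17)), (211, np.int64(17)), (212, np.int64(15)), (213, np.int64(16)), (214, np.int64(17)), (215, np.int64(17)), (216, np.int64(17)), (217, np.int64(24)), (218, np.int64(39)), (219, np.int64(45)), (220, np.int64(74)), (221, np.int64(79)), (222, np.int64(55)), (223, np.int64(23)), (224, np.int64(3)), (225, np.int64(7)), (226, np.int64(6)), (227, np.int64(11)), (228, np.int64(13)), (229, np.int64(13)), (230, np.int64(12)), (231, np.int64(13)), (232, np.int64(12)), (233, np.int64(12)), (234, np.int64(14)), (235, np.int64(17)), (236, np.int64(12)), (237, np.int64(13)), (238, np.int64(13)), (239, np.int64(14)), (240, np.int64(14)), (241, np.int64(14)), (242, np.int64(15)), (243, np.int64(14)), (244, np.int64(12)), (245, np.int64(21)), (246, np.int64(150)), (247, np.int64(182)), (248, np.int64(177)), (249, np.int64(177)), (250, np.int64(177)), (251, np.int64(176)), (252, np.int64(177)), (253, np.int64(176)), (254, np.int64(177)
[... 952 characters left out ...]
8, np.int64(154)), (299, np.int64(152)), (300, np.int64(154)), (301, np.int64(154)), (302, np.int64(153)), (303, np.int64(153)), (304, np.int64(154)), (305, np.int64(153)), (306, np.int64(153)), (307, np.int64(153)), (308, np.int64(154)), (309, np.int64(152)), (310, np.int64(146)), (311, np.int64(156)), (312, np.int64(160)), (313, np.int64(166)), (314, np.int64(165)), (315, np.int64(165)), (316, np.int64(165)), (317, np.int64(165)), (318, np.int64(165)), (319, np.int64(165)), (320, np.int64(165)), (321, np.int64(165)), (322, np.int64(164)), (323, np.int64(164)), (324, np.int64(166)), (325, np.int64(164)), (326, np.int64(165)), (327, np.int64(164)), (328, np.int64(164)), (329, np.int64(165))]
```

View pics/w7c.png

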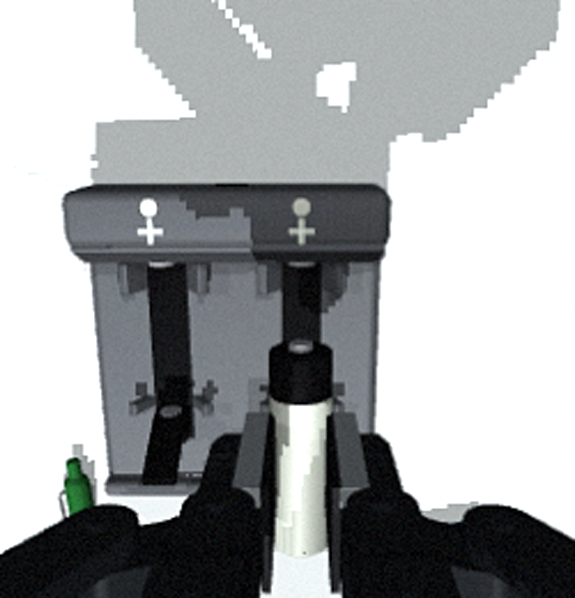

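```bash
python3 - <<'E'
from h import *
import pickle
d=pickle.load(open("pics/w7.pkl","rb"));T=np.array([562.23,234.61,146.44])
for dz in(58,60,62,64):
  p=pt(d,[(280.5,245.7),(280.5,310.5)],T[2]-dz)-T;print(dz,p[:,:2].round(1).tolist(),(p[0]-p[1])[0].round(1),'mid',p[0,0]-15,p[1,0]+25)
k=2.3;f=lambda u,v:(150+u/k,70+v/k)
def q(lab,uv,*zs): print(lab,[(z,pt(d,[f(*uv)],z)[0,:2].round(1).tolist()) for z in zs])
q('plate',(302,263),15,22);q('plateL',(160,263),15,22);q('tailmin',(172,411),12,17,20);q('crR',(320,295),8,15);q('crL',(125,295),8,15);q('cr2',(137,397),8,15);q('plusR',(301,233),30);q('plusL',(150,233),30)
rows([569,234.4,100],0.015)
E
```

```text
58 [[16.8, 0.8], [-18.5, 0.2]] 35.3 mid 1.813277385125275 6.471912593233242
60 [[16.0, 0.8], [-19.9, 0.2]] 35.9 mid 0.9779118978816541 5.080390860175612
62 [[15.1, 0.8], [-21.3, 0.2]] 36.5 mid 0.14254641063814688 3.688869127118096
64 [[14.3, 0.7], [-22.7, 0.1]] 37.0 mid -0.6928190766053604 2.2973473940604663
plate [(15, [594.4, 234.9]), (22, [595.7, 235.0])]
plateL [(15, [593.7, 278.0]), (22, [595.0, 276.5])]
tailmin [(12, [544.0, 276.7]), (17, [546.1, 275.7]), (20, [547.4, 275.1])]
crR [(8, [582.8, 229.0]), (15, [584.5, 229.2])]
crL [(8, [581.9, 291.0]), (15, [583.6, 289.2])]
cr2 [(8, [547.1, 289.0]), (15, [549.9, 287.2])]
plusR [(30, [605.6, 235.5])]
plusL [(30, [605.0, 277.3])]
clock 10.1 TCP [562.2 234.6 146.4] row [0.68 0.02 4.64] [0.002 0.001 0.001]
```

Emit:
send_rows([
  [[0.35,0.05,1,0,0,0],[0.35,0.05,3,0,0,0],[0.35,0.05,4.4,0,0,0],[0.35,0.05,4.8,0,0,0],[0.35,0.05,5.1,0,0,0],[0.35,0.05,5.1,0,0,0]],
])

```text
clock: 10.7
eef_pos: [566.6, 235.8, 95.5]
tool_rot: [-3.142, 0.0, 0.017]
force: [0.1, 0.4, 0.1]
width: 10.8
gripper_force: 59.0
```

Emit:
send_rows([
  [[0,0,0.3,0,0,0],[0,0,0.5,0,0,0],[0,0,0.5,0,0,0]],
])

```text
clock: 11.0
eef_pos: [566.6, 235.7, 90.7]
tool_rot: [3.142, -0.0, 0.017]
force: [1.0, -0.2, -1.1]
width: 11.1
gripper_force: 59.0
```

Emit:
send_rows([
  [[-0.05,0.1,0.2,0,0,0],[-0.05,0.1,0.4,0,0,0],[-0.05,0.1,0.45,0,0,0],[-0.05,0.1,0.45,0,0,0]],
])

```text
clock: 11.4
eef_pos: [566.2, 234.7, 87.6]
tool_rot: [3.141, -0.001, 0.017]
force: [-2.0, -0.8, 11.3]
width: 11.3
gripper_force: 60.2
```

Emit:
send_rows([
  [[0,0,0,0,0,0],[0,0,0,0,0,0],[0,0,0,0,0,0],[0,0,-2,0,0,0],[0,0,-6,0,0,0],[-3,0,-9,0,0,0],[-3,0,-9,0,0,0],[-3,0,-9,0,0,0]],
], grip=170)

```text
clock: 12.2
eef_pos: [536.2, 234.2, 176.6]
tool_rot: [-3.141, -0.001, 0.017]
force: [-0.2, 0.3, 0.2]
width: 28.2
gripper_force: 0.0
```

```bash
python3 snap.py w8; python3 - <<'E'
from h import *
import pickle
d=pickle.load(open("pics/w8.pkl","rb"))
im=d['pixels'][80:300,170:390];cv2.imwrite("pics/w8c.png",cv2.convertScaleAbs(cv2.resize(im[:,:,::-1],None,fx=2.6,fy=2.6,interpolation=cv2.INTER_CUBIC),alpha=1.5))
rows([487.5,-6,130],.644)
E
```

```text
[536.43962741 233.77883138 175.74380397] 12.25
clock 12.2 TCP [536.4 233.8 175.7] row [-5.29 23.89  4.59] [ 0.001  0.    -0.627]
```

View pics/w8c.png

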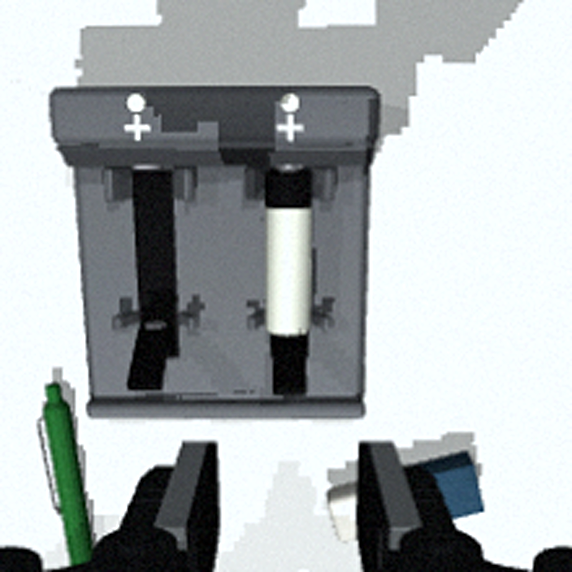

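Cell 2 is home in its bay: band under the head at (288,185), tab pushed back. Now cell 1.

Emit:
send_rows([
  [[-5.3,23.9,4.6,0,0,-0.627],[-5.3,23.9,4.6,0,0,-0.627],[-5.3,23.9,4.6,0,0,-0.627],[-5.3,23.9,4.6,0,0,-0.627],[-5.3,23.9,4.6,0,0,-0.627],[-5.3,23.9,4.6,0,0,-0.627],[-5.3,23.9,4.6,0,0,-0.627],[-5.3,23.9,4.6,0,0,-0.627]],
], grip=130)

```text
clock: 13.05
eef_pos: [487.7, -4.7, 129.6]
tool_rot: [-3.14, -0.001, 0.644]
force: [0.1, -0.2, -0.5]
width: 41.9
gripper_force: 0.0
```

```bash
cat > band.py <<'E'
import sys,pickle
from h import *
# cell pose on the desk from its black band in a wrist picture (search window in px)
d=pickle.load(open(f"pics/{sys.argv[1]}.pkl","rb"));im=d['pixels']
m=np.zeros(im.shape[:2],np.uint8);m[185:240,240:320]=(im.max(2)<45)[185:240,240:320]
_,L,S,C=cv2.connectedComponentsWithStats(m);i=1+S[1:,4].argmax();ys,xs=np.nonzero(L==i)
print('band N',S[i,4],S[i,:4]);u=xs.mean()
col=im[:,int(u)-3:int(u)+4].max(2).mean(1).astype(int);print(int(u),col[185:290].tolist())
print('band centre',pt(d,[(u,ys.mean())],8)[0].round(1), 'lower band edge l/r', pt(d,[(xs.min(),ys[xs<=xs.min()+1].max()),(xs.max(),ys[xs>=xs.max()-1].max())],7)[:,:2].round(1).tolist())
E
python3 snap.py w9; python3 band.py w9; python3 band.py w6
```

```text
[487.778211    -4.17508878 129.85518326] 13.1
band N 347 [271 199  20  19]
280 [124, 131, 124, 120, 125, 135, 134, 123, 115, 113, 114, 117, 90, 55, 65, 72, 37, 2, 5, 5, 5, 6, 6, 8, 5, 6, 6, 6, 5, 6, 8, 5, 0, 139, 175, 170, 170, 170, 170, 170, 170, 171, 170, 171, 171, 170, 171, 171, 171, 170, 170, 170, 171, 171, 171, 171, 171, 170, 164, 160, 160, 161, 161, 160, 161, 160, 161, 160, 160, 160, 160, 161, 159, 161, 160, 160, 159, 159, 159, 158, 159, 158, 158, 157, 149, 151, 156, 158, 158, 159, 158, 159, 156, 154, 153, 154, 156, 155, 155, 152, 151, 150, 151, 151, 137]
band centre [501.9   7.2   8. ] lower band edge l/r [[493.4, 8.9], [501.3, -1.5]]
band N 327 [271 206  20  19]
280 [173, 173, 173, 172, 171, 172, 173, 173, 175, 141, 113, 115, 115, 115, 116, 115, 115, 115, 118, 102, 64, 60, 72, 44, 8, 5, 9, 13, 14, 13, 14, 14, 15, 13, 15, 12, 13, 11, 11, 6, 140, 175, 171, 170, 170, 169, 171, 170, 170, 170, 171, 169, 170, 171, 170, 170, 170, 171, 171, 171, 171, 170, 171, 171, 170, 171, 171, 170, 171, 172, 170, 170, 171, 170, 171, 171, 169, 169, 170, 170, 171, 170, 169, 171, 169, 170, 170, 169, 169, 166, 168, 172, 173, 172, 172, 173, 172, 172, 173, 172, 173, 161, 159, 158, 159]
band centre [470.3 111.    8. ] lower band edge l/r [[464.4, 117.3], [464.6, 104.0]]
```

Emit:
send_rows([
  [[-0.1,-0.06,3,0,0,0],[-0.1,-0.06,5.35,0,0,0],[-0.1,-0.06,5.35,0,0,0],[-0.1,-0.06,5.35,0,0,0]],
])

```text
clock: 13.5
eef_pos: [486.2, -4.3, 76.8]
tool_rot: [-3.141, -0.0, 0.646]
force: [-0.3, -0.1, -0.0]
width: 41.8
gripper_force: 0.0
```

Emit:
send_rows([
  [[0,0,0,0,0,0],[0,0,0,0,0,0],[0,0,0,0,0,0],[0,0,0,0,0,0],[0,0,-3.5,0,0,0],[0,0,-7,0,0,0],[0,0,-7,0,0,0]],
], grip=255)

```text
clock: 14.2
eef_pos: [488.1, -5.5, 150.5]
tool_rot: [3.138, -0.006, 0.643]
force: [0.8, -0.4, -0.1]
width: 10.8
gripper_force: 59.0
```

Emit:
send_rows([
  [[23.2,-17.7,0,0,0,0.628],[23.2,-17.7,0,0,0,0.628],[23.2,-17.7,0,0,0,0.628],[23.2,-17.7,0,0,0,0.628],[23.2,-17.7,0,0,0,0.628],[23.2,-17.7,0,0,0,0.628],[23.2,-17.7,0,0,0,0.628],[23.2,-17.7,0,0,0,0.628],[23.2,-17.7,0,0,0,0.628],[23.2,-17.7,0,0,0,0.628]],
])

```text
clock: 15.2
eef_pos: [565.4, 272.8, 146.4]
tool_rot: [3.14, 0.001, 0.014]
force: [0.6, -0.8, 0.0]
width: 11.0
gripper_force: 58.9
```

```bash
python3 snap.py w10; python3 - <<'E'
from h import *
import pickle
print(ctrl.read_state()['width'],ctrl.read_state()['gripper_force'])
for n in("w7","w10"):
  im=pickle.load(open(f"pics/{n}.pkl","rb"))['pixels']
  c=im[:,276:287].max(2).mean(1).astype(int);i=[j for j in range(225,330) if c[j]>100][0];e=np.abs(np.diff(c))[300:330];print(n,'edge',i,c[i-1:i+1],'tail',c[300:325].tolist())
  r=im[i+8:i+14].max(2).mean(0).astype(int);print(r[255:305].tolist())
rows([565.8,276.7,96],0.017)
E
```

```text
[565.48003012 273.04667029 146.52349967] 15.25
11.160063463866615 58.919302225112915
w7 edge 246 [ 21 150] tail [154, 154, 153, 153, 154, 153, 153, 153, 154, 152, 146, 156, 160, 166, 165, 165, 165, 165, 165, 165, 165, 165, 164, 164, 166]
[69, 52, 50, 49, 48, 49, 51, 50, 50, 50, 44, 12, 4, 4, 31, 79, 81, 86, 90, 92, 116, 172, 173, 177, 176, 177, 179, 179, 176, 176, 175, 168, 161, 151, 133, 130, 107, 1, 4, 8, 27, 53, 51, 51, 50, 49, 49, 49, 49, 49]
w10 edge 246 [ 16 145] tail [150, 151, 151, 151, 152, 150, 149, 150, 151, 150, 144, 154, 162, 164, 164, 165, 164, 164, 164, 163, 164, 163, 164, 164, 164]
[69, 52, 49, 49, 49, 50, 51, 48, 50, 50, 45, 12, 4, 2, 29, 78, 82, 86, 111, 162, 167, 171, 173, 176, 177, 178, 178, 178, 175, 174, 172, 166, 159, 153, 142, 126, 103, 0, 2, 9, 28, 51, 51, 49, 50, 48, 49, 48, 48, 50]
clock 15.2 TCP [565.5 273.  146.5] row [ 0.04 -0.37  5.05] [ 0.001  0.    -0.003]
```

Emit:
send_rows([
  [[0.05,-0.37,1,0,0,0],[0.05,-0.37,3,0,0,0],[0.05,-0.37,4.4,0,0,0],[0.05,-0.37,5,0,0,0],[0.05,-0.37,5.5,0,0,0],[0.05,-0.37,5.5,0,0,0]],
])

```text
clock: 15.85
eef_pos: [565.6, 278.7, 91.1]
tool_rot: [3.141, 0.001, 0.016]
force: [0.3, -0.3, -0.3]
width: 11.4
gripper_force: 58.9
```

```bash
python3 - <<'E'
from h import *
print(ctrl.read_state()['force'])
rows([565.6,276.7,87],0.016)
E
```

```text
[ 0.32832502 -0.28005255 -0.27437862]
clock 15.8 TCP [565.6 278.7  91.1] row [0.   0.2  0.41] [ 0.     0.001 -0.   ]
```

Emit:
send_rows([
  [[0,0.2,0,0,0,0],[0,0.2,0.2,0,0,0],[0,0.2,0.4,0,0,0],[0,0.2,0.45,0,0,0],[0,0.2,0.45,0,0,0]],
])

```text
clock: 16.35
eef_pos: [566.1, 276.8, 87.9]
tool_rot: [3.142, -0.001, 0.016]
force: [-1.0, -1.6, 4.4]
width: 11.1
gripper_force: 59.4
```

Emit:
send_rows([
  [[0,0,0,0,0,0],[0,0,0,0,0,0],[0,0,0,0,0,0],[0,0,-2,0,0,0],[0,0,-6,0,0,0],[-3,4,-9,0,0,0],[-3,4.3,-9,0,0,0],[-3,4.3,-9,0,0,0],[-3,4.3,-9,0,0,0]],
], grip=170)

```text
clock: 17.25
eef_pos: [536.9, 233.7, 176.7]
tool_rot: [-3.141, -0.0, 0.015]
force: [0.4, -0.4, -1.0]
width: 29.0
gripper_force: 0.0
```

```bash
python3 snap.py w11; python3 - <<'E'
from h import *
import pickle
d=pickle.load(open("pics/w11.pkl","rb"));im=d['pixels']
for y in (234.5,276.6):
  for z in (24,):
    u=px(d,[(x,y,z) for x in range(596,536,-2)]).round().astype(int)
    print(y,[int(im[v,a-2:a+3].max(1).mean()) for a,v in u])
m=(im.min(2)>110)
for y in (234.5,276.6):
  a,v=px(d,[(565,y,24)])[0].round().astype(int); row=im[v].max(1); print(pt(d,[(a-14,v),(a+14,v)],24)[:,1].round(1),row[a-14:a+15].tolist())
rows([448.5,308,140],0.089)
E
```

```text
[536.7651328  234.19396592 176.40141817] 17.3
234.5 [65, 51, 10, 9, 10, 12, 21, 167, 166, 167, 166, 166, 166, 167, 167, 166, 166, 166, 167, 166, 165, 166, 166, 164, 165, 106, 1, 3, 6, 7]
276.6 [49, 61, 7, 8, 12, 9, 8, 172, 167, 166, 168, 168, 168, 167, 168, 168, 168, 168, 167, 167, 167, 167, 168, 169, 168, 172, 1, 5, 5, 6]
[245.2 223.6] [81, 83, 85, 80, 81, 115, 134, 149, 162, 164, 170, 167, 171, 167, 167, 166, 161, 151, 140, 126, 111, 83, 39, 52, 78, 79, 75, 77, 77]
[287.7 266. ] [84, 83, 84, 83, 82, 83, 80, 136, 148, 161, 163, 171, 167, 172, 170, 169, 165, 159, 153, 139, 130, 116, 98, 75, 42, 21, 51, 82, 78]
clock 17.3 TCP [536.8 234.2 176.4] row [-8.71 -7.52  3.65] [-0.001  0.    -0.073]
```

Both cells seated (identical profiles). Next the ballpen.

Emit:
send_rows([
  [[-8.7,-7.5,3.65,0,0,-0.073],[-8.7,-7.5,3.65,0,0,-0.073],[-8.7,-7.5,3.65,0,0,-0.073],[-8.7,-7.5,3.65,0,0,-0.073],[-8.7,-7.5,3.65,0,0,-0.073]],
], grip=130)

```text
clock: 17.8
eef_pos: [448.3, 307.8, 139.7]
tool_rot: [3.141, 0.001, 0.091]
force: [0.1, 0.3, -0.1]
width: 41.9
gripper_force: 0.0
```

```bash
python3 snap.py w12; python3 - <<'E'
from h import *
import pickle
d=pickle.load(open("pics/w12.pkl","rb"));im=d['pixels'].astype(int)
m=((im[:,:,1]>im[:,:,0]+20)&(im[:,:,1]>im[:,:,2]+15)).astype(np.uint8)
m[:,:240]=0;m[:,330:]=0
_,L,S,C=cv2.connectedComponentsWithStats(m);i=1+S[1:,4].argmax();ys,xs=np.nonzero(L==i)
P=pt(d,np.c_[xs,ys],6)[:,:2];vx,vy,x0,y0=cv2.fitLine(P.astype(np.float32),cv2.DIST_HUBER,0,.01,.01).ravel()
t=(P-[x0,y0])@[vx,vy];print(S[i],'ang',np.degrees(np.arctan2(vy,vx)),'ends',[x0,y0]+t.min()*np.array([vx,vy]),[x0,y0]+t.max()*np.array([vx,vy]))
for x in(430,440,450,460): print(x,y0+vy/vx*(x-x0))
rows([450,308,78],0.089)
E
```

```text
[449.18439578 306.92781137 140.02818277] 17.85
[ 276  123   12  182 1895] ang 5.167004 ends [383.62995429 302.07322015] [521.46354854 314.53703093]
430 306.2663
440 307.17056
450 308.07483
460 308.9791
clock 17.9 TCP [449.2 306.9 140. ] row [ 0.09 -0.1   6.2 ] [ 0.001 -0.    -0.001]
```

Emit:
send_rows([
  [[0.1,-0.1,3,0,0,0],[0.1,-0.1,6,0,0,0],[0.1,-0.1,6.45,0,0,0],[0.1,-0.1,6.45,0,0,0]],
])

```text
clock: 18.25
eef_pos: [449.8, 307.1, 75.6]
tool_rot: [3.14, 0.001, 0.087]
force: [0.1, -0.5, 0.1]
width: 41.8
gripper_force: 0.0
```

Emit:
send_rows([
  [[0,0,0,0,0,0],[0,0,0,0,0,0],[0,0,0,0,0,0],[0,0,0,0,0,0],[0,0,-4,0,0,0],[0,0,-8,0,0,0],[0,0,-10,0,0,0],[0,0,-10,0,0,0]],
], grip=255)

```text
clock: 19.05
eef_pos: [450.6, 309.2, 179.6]
tool_rot: [-3.138, -0.006, 0.088]
force: [0.7, 0.8, -0.3]
width: 6.2
gripper_force: 58.7
```

Emit:
send_rows([
  [[14.7,61.2,0,0,0,-0.16],[14.7,61.2,0,0,0,-0.16],[14.7,61.2,0,0,0,-0.16],[14.7,61.2,0,0,0,-0.16],[14.7,61.2,0,0,0,-0.16],[14.7,61.2,0,0,0,-0.16],[14.7,61.2,0,0,0,-0.16],[14.7,61.2,0,0,0,-0.16],[14.7,61.2,0,0,0,-0.16],[14.7,61.2,0,0,0,-0.16]],
])

```text
clock: 20.05
eef_pos: [608.4, -168.1, 175.2]
tool_rot: [-3.141, 0.001, 0.249]
force: [1.1, 0.4, -1.2]
width: 6.1
gripper_force: 58.7
```

```bash
python3 - <<'E'
from h import *
s=ctrl.read_state();print(s['width'],s['gripper_force'],s['tool_rot'])
rows([651,-288,175],0.251)
E
```

```text
6.0816239853122545 58.726968120317906 [-3.14104116e+00  1.24586047e-03  2.48549422e-01]
clock 20.1 TCP [ 608.4 -168.1  175.2] row [1.190e+00 1.267e+01 1.000e-02] [-0.001  0.001 -0.002]
```

Emit:
send_rows([
  [[1.2,12.7,0,0,0,0],[1.2,12.7,0,0,0,0],[1.2,12.7,0,0,0,0],[1.2,12.7,0,0,0,0],[1.2,12.7,0,0,0,0],[1.2,12.7,0,0,0,0]],
])

```text
clock: 20.65
eef_pos: [651.2, -283.7, 175.5]
tool_rot: [-3.139, 0.001, 0.251]
force: [-0.3, 0.4, -0.1]
width: 6.1
gripper_force: 58.8
```

```bash
python3 snap.py w13; python3 - <<'E'
from h import *
rows([651,-288,110],0.251)
E
```

```text
[ 651.43751123 -283.61676013  175.89662219] 20.7
clock 20.7 TCP [ 651.4 -283.6  175.9] row [-0.15  0.42  6.59] [-0.002  0.     0.001]
```

View pics/w13.png

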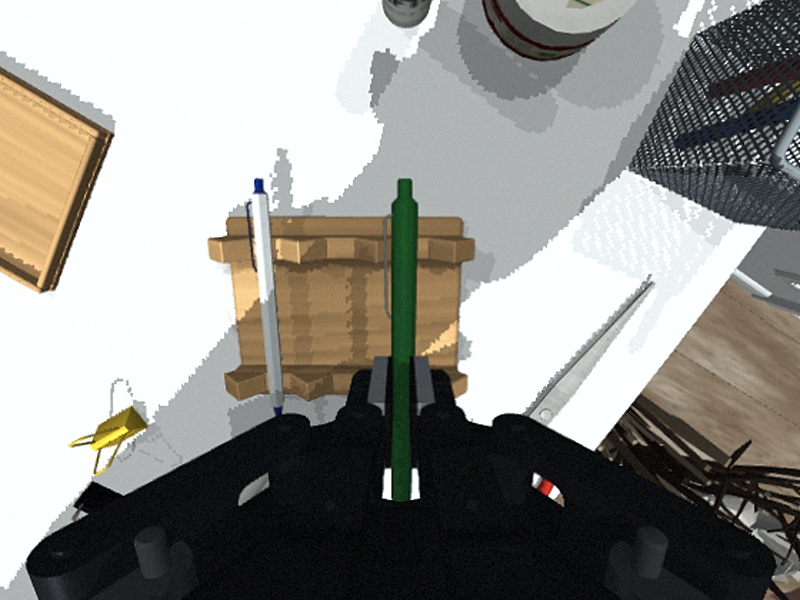

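The pen is held straight over the rest; the far rail spans (209,250)–(475,250), the near rail (225,383)–(467,383), the fineliner in the left groove.

```bash
python3 - <<'E'
from h import *
import pickle
d=pickle.load(open("pics/w13.pkl","rb"))
for z in(21,28,34):
  p=pt(d,np.array([(209,240),(475,240),(225,375),(467,375),(261,192),(277,395)])*.7,z)[:,:2];print(z,p.round(1).tolist(),'len',np.linalg.norm(p[0]-p[1]).round(1),np.linalg.norm(p[2]-p[3]).round(1),'mid',p[:4].mean(0).round(1))
  e=p[0]-p[1];print(np.degrees(np.arctan2(-e[0],e[1])))
T=np.array([651.44,-283.6,175.9])
p=pt(d,np.array([(404,190),(400,490)])*.7,T[2]-71);print(p.round(1)[:,:2].tolist(),p.mean(0))
E
```

```text
21 [[665.0, -171.9], [700.5, -311.1], [587.3, -191.2], [623.6, -330.1], [696.8, -195.5], [582.3, -223.6]] len 143.6 143.5 mid [ 644.1 -251.1]
14.304740747785493
28 [[666.7, -174.9], [701.1, -309.6], [591.5, -193.5], [626.6, -328.0], [697.5, -197.7], [586.5, -224.9]] len 139.1 139.0 mid [ 646.5 -251.5]
14.304740747785509
34 [[668.2, -177.4], [701.6, -308.4], [595.0, -195.5], [629.1, -326.3], [698.1, -199.5], [590.2, -226.0]] len 135.3 135.2 mid [ 648.5 -251.9]
14.304740747785452
[[717.2, -267.0], [603.5, -294.8]] [ 660.33440087 -280.87533758  104.9       ]
```

Emit:
send_rows([
  [[0.7,0.8,2,0,0,0],[0.7,0.8,5,0,0,0],[0.7,0.8,5,0,0,0],[0.7,0.8,5,0,0,0],[0.7,0.8,5,0,0,0]],
])

```text
clock: 21.2
eef_pos: [661.2, -291.3, 127.9]
tool_rot: [3.141, -0.002, 0.25]
force: [0.3, -0.1, 0.3]
width: 6.1
gripper_force: 58.8
```

```bash
python3 - <<'E'
from h import *
rows([660,-290.5,98],0.25)
E
```

```text
clock 21.2 TCP [ 661.2 -291.3  127.9] row [-0.1  -0.11  2.99] [ 0.001 -0.002 -0.   ]
```

Emit:
send_rows([
  [[-0.1,-0.1,1.5,0,0,0],[-0.1,-0.1,2.5,0,0,0],[-0.1,-0.1,2.9,0,0,0],[-0.1,-0.1,2.9,0,0,0]],
])

```text
clock: 21.6
eef_pos: [658.6, -291.2, 98.5]
tool_rot: [-3.142, 0.002, 0.249]
force: [-5.7, 1.1, 12.3]
width: 6.5
gripper_force: 61.2
```

Emit:
send_rows([
  [[0,0,0,0,0,0],[0,0,0,0,0,0],[0,0,0,0,0,0],[0,0,-2,0,0,0],[0,0,-6,0,0,0],[0,0,-10,0,0,0],[-4,0,-10,0,0,0],[-4,0,-10,0,0,0]],
], grip=185)

```text
clock: 22.4
eef_pos: [616.2, -304.0, 199.3]
tool_rot: [3.139, 0.004, 0.246]
force: [-0.2, -1.3, -1.4]
width: 23.5
gripper_force: 0.0
```

```bash
python3 snap.py w14; cat > green.py <<'E'
import sys,pickle
from h import *
d=pickle.load(open(f"pics/{sys.argv[1]}.pkl","rb"));im=d['pixels'].astype(int)
m=((im[:,:,1]>im[:,:,0]+15)&(im[:,:,1]>im[:,:,2]+8)).astype(np.uint8)
_,L,S,C=cv2.connectedComponentsWithStats(m);i=1+S[1:,4].argmax();ys,xs=np.nonzero(L==i)
P=pt(d,np.c_[xs,ys],26)[:,:2];vx,vy,x0,y0=cv2.fitLine(P.astype(np.float32),cv2.DIST_HUBER,0,.01,.01).ravel()
t=(P-[x0,y0])@[vx,vy];E=np.array([[x0,y0]+k*np.array([vx,vy]) for k in (t.min(),t.max())]);print(S[i],'ang',np.degrees(np.arctan2(vy,vx)),'ends',E,'len',np.ptp(t))
a=np.radians(14.3);M=np.array([[np.cos(a),np.sin(a)],[-np.sin(a),np.cos(a)]]);print('ends in rest',((E-[648.5,-251.9])@M.T).round(1).tolist())
E
python3 green.py w14;python3 - <<'E'
from h import *
rows([469,-202,140],-.346)
E
```

```text
[ 618.06686057 -303.23234683  198.80502824] 22.45
[ 273   66   12  173 1560] ang 13.853968 ends [[ 592.08915129 -307.40160473]
 [ 727.89885994 -273.90786974]] len 139.8789008163419
ends in rest [[-68.4, -39.8], [71.5, -40.9]]
clock 22.4 TCP [ 618.1 -303.2  198.8] row [-11.97 -13.47   5.88] [0.003 0.001 0.593]
```

Ballpen lies in its groove. Now the marker.

Emit:
send_rows([
  [[-12,-13.5,5.9,0,0,0.593],[-12,-13.5,5.9,0,0,0.593],[-12,-13.5,5.9,0,0,0.593],[-12,-13.5,5.9,0,0,0.593],[-12,-13.5,5.9,0,0,0.593],[-12,-13.5,5.9,0,0,0.593],[-12,-13.5,5.9,0,0,0.593]],
], grip=110)

```text
clock: 23.15
eef_pos: [473.1, -200.4, 138.8]
tool_rot: [-3.141, -0.004, -0.343]
force: [0.1, -0.1, -0.4]
width: 48.6
gripper_force: 0.0
```

```bash
python3 snap.py w15; python3 - <<'E'
from h import *
import pickle
d=pickle.load(open("pics/w15.pkl","rb"));im=d['pixels']
print(ctrl.read_state()['tool_rot'])
p=px(d,[(469+t*.941,-202-t*.338,16) for t in (-64,-30,0,30,64)]).round(1);print(p.tolist())
for t in (20,35,50):
  a,v=px(d,[(469+t*.941,-202-t*.338,14)])[0].round().astype(int)
  r=im[v].max(1)[a-25:a+26];print(t,a,v,r.tolist(),pt(d,[(a-25,v),(a+25,v)],12)[:,:2].round(1).tolist())
c=im[:,272:290].max(2).mean(1).astype(int);print(c[100:330:3].tolist())
rows([469,-202,78],-.346)
E
```

```text
[ 472.92477612 -200.56889508  138.70268238] 23.2
[-3.14103499 -0.00327654 -0.34408796]
[[284.6, 315.4], [284.8, 275.6], [285.1, 237.2], [285.3, 195.4], [285.7, 143.8]]
20 285 209 [124, 119, 123, 119, 129, 171, 185, 181, 180, 181, 182, 180, 178, 152, 108, 71, 94, 122, 131, 144, 152, 159, 166, 171, 170, 171, 174, 177, 177, 173, 167, 158, 146, 133, 115, 104, 141, 185, 179, 180, 178, 178, 179, 178, 179, 180, 179, 180, 177, 180, 180] [[493.2, -192.0], [481.4, -224.9]]
35 285 188 [122, 115, 137, 186, 183, 181, 180, 181, 180, 181, 181, 184, 184, 171, 117, 112, 81, 108, 125, 138, 148, 155, 155, 163, 167, 170, 170, 169, 173, 168, 167, 160, 155, 141, 131, 110, 109, 162, 181, 180, 177, 180, 177, 180, 180, 178, 178, 179, 180, 177, 180] [[507.1, -197.3], [495.6, -229.5]]
50 285 165 [121, 119, 138, 187, 183, 182, 180, 182, 181, 180, 182, 180, 180, 177, 148, 114, 95, 98, 115, 129, 141, 145, 151, 157, 162, 170, 167, 165, 164, 166, 162, 157, 156, 145, 134, 124, 108, 74, 100, 106, 104, 110, 110, 106, 110, 106, 110, 104, 108, 109, 118] [[521.7, -202.9], [510.5, -234.4]]
[119, 118, 117, 117, 117, 120, 121, 127, 130, 133, 136, 132, 133, 126, 144, 144, 148, 150, 152, 138, 150, 148, 148, 152, 144, 149, 146, 147, 146, 147, 151, 144, 150, 146, 151, 150, 147, 154, 147, 153, 147, 152, 155, 152, 155, 155, 154, 153, 157, 156, 155, 154, 157, 154, 151, 116, 21, 23, 22, 24, 24, 26, 23, 26, 30, 30, 35, 37, 34, 36, 36, 39, 74, 168, 166, 166, 166]
clock 23.2 TCP [ 472.9 -200.6  138.7] row [-0.34  0.27  6.07] [-0.001 -0.003  0.002]
```

Emit:
send_rows([
  [[-0.35,0.27,3,0,0,0],[-0.35,0.27,5.5,0,0,0],[-0.35,0.27,5.95,0,0,0],[-0.35,0.27,5.95,0,0,0]],
])

```text
clock: 23.6
eef_pos: [467.2, -201.4, 78.2]
tool_rot: [-3.141, 0.0, -0.344]
force: [0.4, 0.8, -0.3]
width: 48.7
gripper_force: 0.0
```

Emit:
send_rows([
  [[0,0,0,0,0,0],[0,0,0,0,0,0],[0,0,0,0,0,0],[0,0,0,0,0,0],[0,0,-4,0,0,0],[0,0,-8,0,0,0],[0,0,-10,0,0,0],[0,0,-10,0,0,0]],
], grip=255)

```text
clock: 24.4
eef_pos: [468.2, -202.0, 182.0]
tool_rot: [3.141, -0.007, -0.345]
force: [-0.6, -0.3, -0.4]
width: 12.4
gripper_force: 58.5
```

Emit:
send_rows([
  [[18.6,-1.4,0,0,0,-0.596],[18.6,-1.4,0,0,0,-0.596],[18.6,-1.4,0,0,0,-0.596],[18.6,-1.4,0,0,0,-0.596],[18.6,-1.4,0,0,0,-0.596],[18.6,-1.4,0,0,0,-0.596],[18.6,-1.4,0,0,0,-0.596],[18.6,-1.4,0,0,0,-0.596]],
])

```text
clock: 25.2
eef_pos: [645.2, -250.6, 178.5]
tool_rot: [3.141, 0.002, 0.252]
force: [0.1, -0.0, -0.5]
width: 12.6
gripper_force: 58.6
```

```bash
python3 snap.py w16; python3 - <<'E'
from h import *
import pickle
d=pickle.load(open("pics/w16.pkl","rb"));im=d['pixels']
s=ctrl.read_state();print(s['width'],s['tool_rot']);z=s['eef_pos'][2]-68
a=.25
for t in (20,40,55):
  q=s['eef_pos'][:2]+t*np.array([np.cos(a),np.sin(a)]);u,v=px(d,[(*q,z)])[0].round().astype(int);print(u,v,im[v].min(1)[u-20:u+21].tolist())
c=im[:,278:284].min(2).mean(1).astype(int);print(c[60:340:4].tolist())
rows([648.5,-251.9,120],0.25)
E
```

```text
[ 645.41665669 -250.75200876  178.83664408] 25.25
12.260903224148791 [3.14118945e+00 1.01445453e-03 2.51831268e-01]
282 232 [66, 62, 60, 61, 61, 59, 93, 97, 103, 110, 112, 116, 121, 121, 124, 125, 129, 128, 123, 130, 129, 129, 126, 125, 124, 117, 119, 116, 112, 103, 97, 96, 83, 70, 60, 62, 58, 59, 61, 61, 62]
282 193 [58, 58, 58, 57, 50, 87, 94, 103, 109, 112, 116, 120, 121, 124, 128, 128, 132, 131, 125, 128, 128, 129, 129, 125, 126, 122, 121, 117, 116, 109, 105, 100, 94, 83, 67, 55, 52, 45, 52, 59, 60]
283 161 [57, 59, 57, 69, 88, 98, 106, 107, 115, 117, 123, 121, 123, 127, 131, 130, 133, 132, 129, 127, 129, 134, 130, 130, 125, 126, 121, 118, 115, 110, 102, 99, 94, 78, 65, 55, 58, 59, 56, 57, 57]
[111, 106, 101, 112, 114, 131, 129, 129, 129, 129, 130, 130, 134, 188, 165, 156, 130, 131, 118, 131, 131, 130, 131, 132, 130, 132, 131, 131, 132, 131, 130, 129, 129, 130, 130, 129, 128, 129, 127, 128, 129, 126, 128, 128, 128, 128, 126, 126, 126, 128, 126, 112, 108, 87, 85, 86, 86, 85, 86, 86, 87, 87, 4, 8, 5, 2, 4, 3, 4, 2]
clock 25.2 TCP [ 645.4 -250.8  178.8] row [0.28 0.19 5.88] [0.    0.001 0.002]
```

Marker held straight and centred. Lowering into the middle groove.

Emit:
send_rows([
  [[0.3,0.2,2,0,0,0],[0.3,0.2,5,0,0,0],[0.3,0.2,6,0,0,0],[0.3,0.2,6,0,0,0],[0.3,0.2,6,0,0,0]],
])

```text
clock: 25.75
eef_pos: [650.1, -251.9, 119.0]
tool_rot: [-3.142, -0.001, 0.252]
force: [-0.3, 0.2, -0.8]
width: 12.7
gripper_force: 58.6
```

```bash
python3 - <<'E'
from h import *
rows([648.5,-251.9,101],0.25)
E
```

```text
clock 25.8 TCP [ 650.1 -251.9  119. ] row [-0.15 -0.04  1.8 ] [-0.    -0.001  0.002]
```

Emit:
send_rows([
  [[-0.1,0,1,0,0,0],[-0.1,0,1.5,0,0,0],[-0.1,0,1.8,0,0,0],[-0.1,0,1.8,0,0,0]],
])

```text
clock: 26.15
eef_pos: [648.7, -252.2, 101.1]
tool_rot: [-3.142, 0.0, 0.252]
force: [-1.7, 1.2, 2.4]
width: 12.4
gripper_force: 59.1
```

Emit:
send_rows([
  [[0,0,0,0,0,0],[0,0,0,0,0,0],[0,0,0,0,0,0],[0,0,-2,0,0,0],[0,0,-6,0,0,0],[0,0,-10,0,0,0],[-4,0,-10,0,0,0],[-4,0,-10,0,0,0]],
], grip=178)

```text
clock: 26.95
eef_pos: [606.1, -264.8, 202.9]
tool_rot: [3.139, 0.004, 0.249]
force: [-1.0, -0.7, -0.1]
width: 25.6
gripper_force: 0.0
```

```bash
python3 snap.py w17; python3 green.py w17; python3 - <<'E'
from h import *
import pickle
d=pickle.load(open("pics/w17.pkl","rb"));im=d['pixels']
a=np.radians(14.3);X=np.array([np.cos(a),np.sin(a)]);Y=np.array([-np.sin(a),np.cos(a)]);C=np.array([648.5,-251.9])
for x in (-30,0,30):
  u=px(d,[(*(C+x*X+y*Y),33) for y in range(-30,31,2)]).round().astype(int);print(x,[im[v,a].min() for a,v in u])
u=px(d,[(*(C+x*X),35) for x in range(-84,85,4)]).round().astype(int);print([im[v,a].min() for a,v in u])
rows([454,-111,150],-.262)
E
```

```text
[ 607.95591355 -264.16776614  202.44726428] 27.0
[ 319   67   18  170 1570] ang 13.545102 ends [[ 592.28028385 -306.8359972 ]
 [ 727.95796939 -274.1496855 ]] len 139.55941194582266
ends in rest [[-68.0, -39.3], [71.5, -41.2]]
-30 [np.uint8(51), np.uint8(60), np.uint8(61), np.uint8(65), np.uint8(63), np.uint8(59), np.uint8(59), np.uint8(58), np.uint8(56), np.uint8(57), np.uint8(56), np.uint8(58), np.uint8(13), np.uint8(9), np.uint8(0), np.uint8(7), np.uint8(9), np.uint8(0), np.uint8(13), np.uint8(0), np.uint8(47), np.uint8(45), np.uint8(45), np.uint8(59), np.uint8(56), np.uint8(59), np.uint8(53), np.uint8(53), np.uint8(52), np.uint8(50), np.uint8(50)]
0 [np.uint8(52), np.uint8(60), np.uint8(63), np.uint8(65), np.uint8(64), np.uint8(65), np.uint8(57), np.uint8(64), np.uint8(62), np.uint8(64), np.uint8(63), np.uint8(60), np.uint8(73), np.uint8(116), np.uint8(124), np.uint8(130), np.uint8(132), np.uint8(124), np.uint8(110), np.uint8(53), np.uint8(54), np.uint8(50), np.uint8(66), np.uint8(68), np.uint8(67), np.uint8(68), np.uint8(59), np.uint8(62), np.uint8(60), np.uint8(61), np.uint8(56)
[... 458 characters left out ...]
97), np.uint8(195), np.uint8(195), np.uint8(198), np.uint8(180), np.uint8(6), np.uint8(6), np.uint8(9), np.uint8(10), np.uint8(9), np.uint8(9), np.uint8(5), np.uint8(10), np.uint8(5), np.uint8(3), np.uint8(10), np.uint8(132), np.uint8(132), np.uint8(132), np.uint8(129), np.uint8(132), np.uint8(130), np.uint8(134), np.uint8(132), np.uint8(133), np.uint8(132), np.uint8(132), np.uint8(127), np.uint8(135), np.uint8(131), np.uint8(131), np.uint8(137), np.uint8(135), np.uint8(132), np.uint8(135), np.uint8(135), np.uint8(138), np.uint8(138), np.uint8(129), np.uint8(133), np.uint8(134), np.uint8(136), np.uint8(136)]
clock 27.0 TCP [ 608.  -264.2  202.4] row [-11.12 -18.66   5.22] [0.003 0.001 0.512]
```

Marker lies in the middle groove. Now the clip.

Emit:
send_rows([
  [[-11.1,-18.7,5.2,0,0,0.512],[-11.1,-18.7,5.2,0,0,0.512],[-11.1,-18.7,5.2,0,0,0.512],[-11.1,-18.7,5.2,0,0,0.512],[-11.1,-18.7,5.2,0,0,0.512],[-11.1,-18.7,5.2,0,0,0.512],[-11.1,-18.7,5.2,0,0,0.512],[-11.1,-18.7,5.2,0,0,0.512]],
], grip=90)

```text
clock: 27.8
eef_pos: [457.8, -109.5, 149.1]
tool_rot: [-3.141, -0.003, -0.261]
force: [-0.0, 0.4, -0.6]
width: 55.3
gripper_force: 0.0
```

```bash
python3 snap.py w18; python3 - <<'E'
from h import *
import pickle
d=pickle.load(open("pics/w18.pkl","rb"));im=d['pixels']
print(ctrl.read_state()['tool_rot'])
u,v=px(d,[(454,-111,10)])[0].astype(int);print(u,v)
x0,x1,y0,y1=u-32,u+32,v-28,v+22
m=(im[y0:y1,x0:x1].max(2)<50).astype(np.uint8);m=cv2.morphologyEx(m,cv2.MORPH_OPEN,np.ones((5,5),np.uint8))
_,L,S,C=cv2.connectedComponentsWithStats(m);i=1+S[1:,4].argmax();ys,xs=np.nonzero(L==i);print(S[1:].tolist())
for z in(5,16):
  P=pt(d,np.c_[xs+x0,ys+y0],z)[:,:2];print(z,P.mean(0).round(1),cv2.minAreaRect(P.astype(np.float32)))
cv2.imwrite("pics/w18c.png",cv2.resize(im[100:320,150:420][:,:,::-1],None,fx=2.6,fy=2.6,interpolation=cv2.INTER_CUBIC))
rows([454,-111,80],-.262)
E
```

```text
[ 457.6099128  -109.66494163  148.99004033] 27.85
[-3.14129768e+00 -2.39993781e-03 -2.61686903e-01]
284 229
[[12, 17, 43, 22, 844]]
5 [ 453.  -111.7] ((452.7604064941406, -111.42911529541016), (32.75071716308594, 17.164630889892578), 75.0265884399414)
16 [ 456.7 -112.5] ((456.4880065917969, -112.23143005371094), (31.064428329467773, 16.280860900878906), 75.0266342163086)
clock 27.9 TCP [ 457.6 -109.7  149. ] row [-0.33  0.22  6.9 ] [-0.    -0.002  0.   ]
```

View pics/w18c.png

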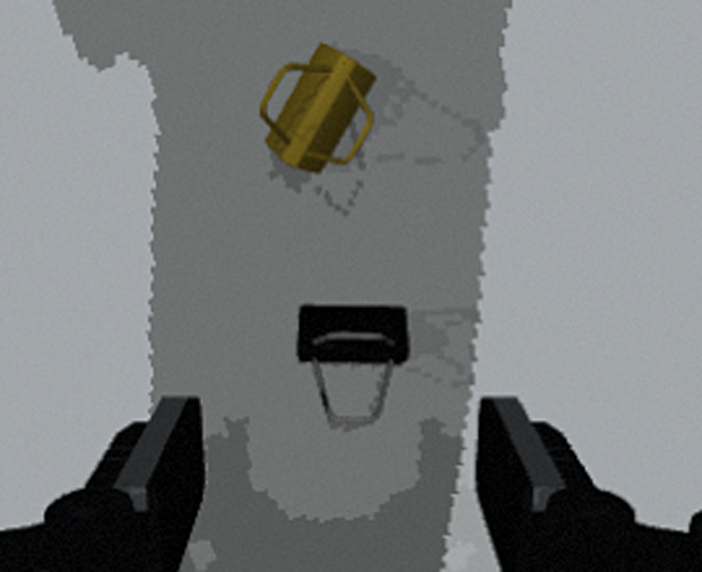

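The black clip stands between the open fingers, its ends facing the pads, and the yellow one is clear.

Emit:
send_rows([
  [[-0.35,0.29,3,0,0,0],[-0.35,0.29,6,0,0,0],[-0.35,0.29,7.1,0,0,0],[-0.35,0.29,7.1,0,0,0],[-0.35,0.29,7.1,0,0,0]],
])

```text
clock: 28.35
eef_pos: [452.5, -111.2, 77.7]
tool_rot: [-3.141, -0.001, -0.261]
force: [0.3, 0.3, 1.0]
width: 55.2
gripper_force: 0.0
```

Emit:
send_rows([
  [[0,0,0,0,0,0],[0,0,0,0,0,0],[0,0,0,0,0,0],[0,0,0,0,0,0],[0,0,0,0,0,0],[0,0,-4,0,0,0],[0,0,-8,0,0,0],[0,0,-8,0,0,0]],
], grip=255)

```text
clock: 29.15
eef_pos: [454.3, -111.1, 162.0]
tool_rot: [-3.14, -0.009, -0.261]
force: [-0.3, -0.9, -0.8]
width: 29.2
gripper_force: 59.6
```

Emit:
send_rows([
  [[18.3,-13.3,0,0,0,0],[18.3,-13.3,0,0,0,0],[18.3,-13.3,0,0,0,0],[18.3,-13.3,0,0,0,0],[18.3,-13.3,0,0,0,0],[18.3,-13.3,0,0,0,0],[18.3,-13.3,0,0,0,0],[18.3,-13.3,0,0,0,0]],
])

```text
clock: 29.95
eef_pos: [661.4, -30.4, 157.3]
tool_rot: [3.14, 0.002, -0.261]
force: [-0.6, -0.4, 0.1]
width: 29.2
gripper_force: 59.6
```

```bash
python3 snap.py w19; python3 - <<'E'
from h import *
import pickle
d=pickle.load(open("pics/w19.pkl","rb"));im=d['pixels']
print(ctrl.read_state()['width'])
m=(im[190:300,230:330].max(2)<40).astype(int);print('\n'.join(''.join('#' if c else '.' for c in r[::2]) for r in m[::4]))
rows([665,-31,100],-.262)
E
```

```text
[661.55580034 -30.53675359 157.52528754] 30.0
29.243274391651802
..................................................
..................................................
..................................................
..................................................
..................................................
..................................................
..................................................
..................................................
..................................................
..................................................
..................................................
..................................................
..................................................
..................................................
..................................................
..........###############################.........
.........#################################........
........###################################.......
###.....###################################......#
##.....#####################################.....#
#......#######.......................########.....
#.....##############............#############.....
......######..#.....##########################....
.....#######...........................#######....
###...#####.............................######..##
####.######.............................######..##
###########.............................##########
###########..............................#########
clock 30.0 TCP [661.6 -30.5 157.5] row [ 0.35 -0.05  5.75] [0.002 0.001 0.001]
```

Emit:
send_rows([
  [[0.3,-0.05,3,0,0,0],[0.3,-0.05,6,0,0,0],[0.3,-0.05,7,0,0,0],[0.3,-0.05,7,0,0,0],[0.3,-0.05,7,0,0,0]],
])

```text
clock: 30.5
eef_pos: [666.3, -29.7, 88.7]
tool_rot: [-3.141, -0.001, -0.26]
force: [0.8, 0.0, 0.8]
width: 29.2
gripper_force: 59.6
```

Emit:
send_rows([
  [[0,0,0.2,0,0,0],[0,0,0.4,0,0,0],[0,0,0.5,0,0,0],[0,0,0.5,0,0,0]],
])

```text
clock: 30.9
eef_pos: [666.1, -29.6, 82.9]
tool_rot: [3.142, -0.001, -0.26]
force: [0.8, -0.1, 0.3]
width: 29.3
gripper_force: 59.7
```

Emit:
send_rows([
  [[0,0,0.1,0,0,0],[0,0,0.1,0,0,0]],
])

```text
clock: 31.1
eef_pos: [666.1, -29.6, 82.9]
tool_rot: [3.141, -0.001, -0.26]
force: [-1.8, 0.1, 6.3]
width: 29.7
gripper_force: 60.4
```

Emit:
send_rows([
  [[0,0,0,0,0,0],[0,0,0,0,0,0],[0,0,0,0,0,0],[0,0,-2,0,0,0],[0,0,-6,0,0,0],[0,0,-10,0,0,0],[-6,0,-14,0,0,0],[-10,0,-18,0,0,0],[-10,0,-18,0,0,0],[-10,0,-18,0,0,0]],
], grip=120)

```text
clock: 32.1
eef_pos: [568.0, -2.4, 264.6]
tool_rot: [-3.141, -0.003, -0.258]
force: [0.8, 0.6, 0.2]
width: 45.0
gripper_force: 0.0
```

```bash
python3 snap.py fin
```

```text
[569.22419292  -3.49793597 263.16587304] 32.15
```

View pics/fin.png

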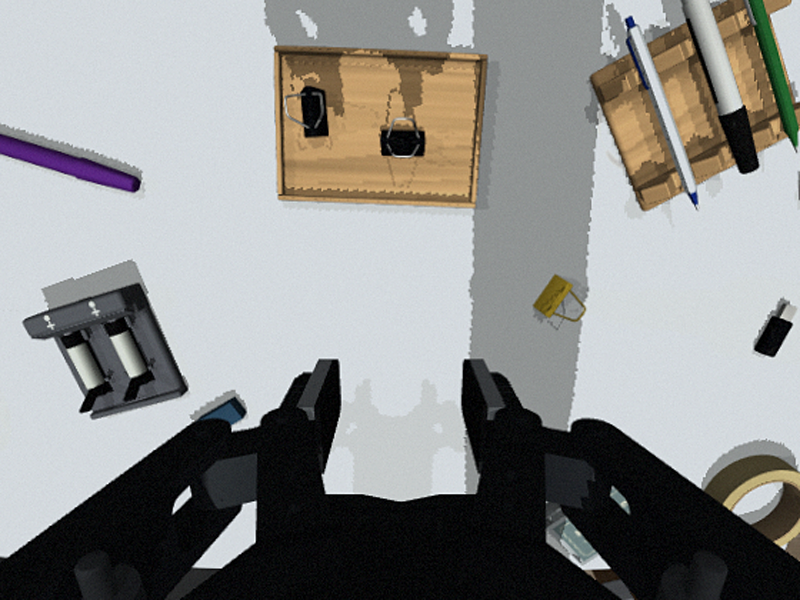

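All is in place: the clip stands in the tray at (403,142), both cells lie in the charger at (85,360) and (130,350), and the marker (722,85) and ballpen (775,75) are in the rest.

```bash
python3 -c "
from cell import ctrl
print(ctrl.finish_job())"
```

```text
the job is handed in; nothing more can be done
None
```

I handed the job in at about 32 s, and in the last picture both cells are in their bays with plus ends to the head, the marker and ballpen are in free grooves, the loose clip stands in the tray, and the eraser and memory stick were never touched; the judge returned no result.

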